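Widen the sloped soldering frame and load the power board

ROBOT

A 6-joint arm with a two-finger parallel gripper is mounted at the origin on the work surface. World frame = base frame: x ahead of the robot, y to its left, z up, the work surface at z = 0. Lengths are in m, angles in rad, forces in N, time in s.
With the tool pointing down it reaches from about 0.325 to 0.9 m from the base axis. Payload 3.5 kg.
Tool frame: the origin (TCP) lies midway between the tips of the shut fingers; the grasp point (between the pads) lies env.grip_point_offset behind it (env.grip_point_offset is the distance from the TCP to the grasp point, in m); z points along the fingers, y is the line along which they close (so a half turn about z gives the same grasp; the last joint's range is limited). The gripper opens to 85 mm and grips with 20 to 120 N. Pads are 22 mm wide; open, the fingers measure 114 mm over their backs; the gripper's body (76 mm by 85 mm) begins 54 mm behind the grasp point. The pads swing forward as they close: fully open they stand 13 mm farther back than shut.
Start: joints at [-1.317, 0.276, -0.026, 1.268, 0, 1.467], TCP at [0.218, -0.586, 0.231] pointing down, gripper open.
Joint ranges: [-3.12, 3.12], [-0.85, 1.88], [-1.08, 1.24], [-1.95, 2.15], [-1.57, 1.53], [-3.14, 3.14]. Speed limits (rad/s): [2.57, 2.57, 3.14, 3.14, 3.14, 3.14].

INTERFACE

Orientations are given as a unit quaternion [w, x, y, z].
In Python, from cell import telemetry, vision, ticket, env gives the robot as it stands.
- The arm moves only by the tool send_rows, never from a script. Its argument "targets" is a list of rows, each an object with "delta_pos": the shift along the tool's x, y, z in units of 0.05 m (1.0 is 0.05 m), a list of three; "yaw": the turn about the tool's z in units of 6 degrees (1.0 is 6 degrees). A call has 1 to 12 rows; each row shifts and turns the commanded pose from where the row before left it, along the tool's axes as they then stand; what a row does not reach is not made up. A row lasts 1/10 s, in which the tool goes at most 50 mm and 8.59 degrees, less where a joint would pass 70% of its speed; a pose out of reach is approached as far as the arm can. A call with a number of a shift or a turn outside -1 to 1 is refused whole. A call with a gripper value outside its range is refused whole. "hand" is the finger opening in mm, from 0 to 85.4, set as the call begins (left out, the last holds). The fingers move at their own pace and stop on an object; the grip force is fixed at half the most. Time passes only in rows, so rows that do not move let the fingers close. It gives the time, the measured TCP pose, the force, the opening and the grip force at its end, in the units of the state.
- telemetry.state(): the state, without advancing time (a new reading comes with each control period).
- vision.camera(name): name is "scene" or "top" or "wrist"; returns a dict with "image" (480x640x3 uint8, red, green, blue), "range_z" (480x640 float32, m along the optical axis (not along the pixel's ray), 0 where there is no reading), "mtx" (3x3 intrinsics, pixels), "distortion" ([k1, k2, p1, p2, k3] as OpenCV has them; the pictures are not rectified), "world_from_camera" (4x4, takes a point from camera to world coordinates). Camera axes: x right, y up, looking along -z (the intrinsics and any distortion apply to the point x, -y, -z); pixel columns grow to the right and rows downward; lengths in m; the calibration is good to about 2 mm. A picture is of the moment at which its call begins.
- ticket.job_done(): hands the job in; it is judged then, once.
The state is a dict: "time_s": time; "joint_positions": joint angles; "qd": joint speeds; "tau": joint torques, N m; "tool_pos": TCP position; "tcp_rot": TCP orientation; "wrist_force": force on the tool from outside, world axes, zero at the start; "ft_torque": the same for the moment, N m; "grip_width": finger opening in m; "grip_force": force on a finger pad.
Only numpy, scipy, OpenCV 4.12 (cv2) and the standard library are available. Lean on these libraries where they do the work, as an engineer would, in place of code of your own. Each camera call takes 0.05 s, during which the arm holds its last target. There are 200 camera calls.

TASK

Get the sloped board frame ready for the wide power-supply board, the one with the tall heat sink: pull the black index plunger knob on the sliding jaw, slide the jaw outwards past the next hole to the one after it, where the board just fits, and let the pin drop fully home in that hole. Then lay the power board gently, without dropping it, flat on the ledges of both jaws, heat sink up, its lower long edge down against the stops. Leave the other things on the bench where they are.

Things in the scene. Friction and masses are not known exactly. Their poses are not given: they have to be found in the camera images.
- board_frame: Soldering frame of aluminium and grey steel, fixed to the bench, about 260 mm wide (y), 240 deep (x), 180 high. Two guide rods carry a fixed jaw (nearer the robot) and a sliding jaw (farther off); its bed slopes 30 degrees, low side towards the middle of the bench. Origin on the bench under the bed; x towards the high side, y towards the fixed jaw.
- pocket (a point): Where the centre of the power board's underside belongs, in the plane of the ledges' tops. Axes of the bed: x up the slope, y across it to the fixed jaw, z square out of it (30 degrees off vertical, leaning to the low side). Each jaw has a 12 mm wide ledge (top at z = 0, x from -62 to 62 mm), outside it a lip 5 mm high flaring out to 9 mm, and a stop 9 mm high whose inner face is at x = -50 mm.
- fixed_ledge (a point): Middle of the fixed jaw's ledge, on its top face; axes as pocket. It is at y = +67 mm of pocket; the ledge spans y = 61 to 73 mm, the lip begins at 73 mm, the stop spans y = 58 to 88 mm. Between the two jaws' ledges the bed is open; the guide rods lie 6 mm or more below.
- jaw_ledge (a point): Middle of the sliding jaw's ledge, on its top face; axes as pocket, moves with the jaw. It is at y = -(27 mm + joint jaw) of pocket, its lip's inner face 6 mm farther out. With the jaw at 0.040 the two lips are 146 mm apart.
- jaw (a joint): How far the sliding jaw stands outwards (away from the fixed jaw, -y of pocket) of its first hole, m; range 0 to 0.065. Starts at 0, pin home. Slides with about 3 N. The steel index bar under the plunger, along the bed's upper edge, has 10 mm holes for the 8 mm pin at 0, 0.020, 0.040 and 0.060. The one wanted, second along from the start, is 0.040.
- plunger (a joint): How far the index plunger is pulled out, m: 0 pin fully home in a hole, about 0.011 pin riding on the bar between holes, 0.014 end of travel. Sprung: about 5 N at 0, 10 N at the end. The pin's tip is round: let go within about 2 mm of a hole it drops in by itself; elsewhere it rides on the bar until the jaw is moved over a hole.
- knob (a point): Centre of the plunger's black round knob, 28 mm across and 26 mm high, on the sliding jaw's upper end. Axes as pocket; it is pulled along z, its own axis. With the pin home it is at x = 80, y = -(45 + joint jaw), z = 33 mm of pocket. Under it a 25 mm sleeve, top 15 mm below this point; jaw top 29 mm below. Pushed sideways it takes the jaw along.
- heat_sink (a point): Centre of the power board, 25 mm above its underside. Green board 140 (y) x 100 (x) x 3 mm, 0.34 kg, loose, lying component side (z) up. In its middle an aluminium heat sink 30 wide (y), 60 long (x), top 50 mm above the underside. Other parts, up to 25 mm high, stand over 15 mm off in x. Either 140 mm edge may go against the stops.
- relay_board: Bystander: smaller green board, 100 by 80 by 3 mm, with a row of four black relays 18 mm high and no heat sink; origin at the centre of its underside. It lies near the power board, in either place.
- solder_spool: Bystander: metal solder spool, 54 mm in diameter, 42 mm high, standing; origin at the centre of its underside.
- phone_shell: Bystander: open beige phone housing, 112 by 54 by 11 mm; origin at the centre of its underside.
- flux_jar: Bystander: jar, 52 mm in diameter, 55 mm high; origin at the centre of its underside.
- screwdriver: Bystander: screwdriver, 170 mm long, lying between the frame and the robot; origin at the middle of its underside.
- multimeter: Bystander: dark hand-held meter, 140 by 74 by 36 mm, lying; origin at the centre of its underside.
Mind the look-alikes: they are no part of the job. What is shaped like the part that bears heat_sink but pink is not meant.

How it is judged:
By the outcome, as a careful person would: the job done as asked, in the order asked, and still so for the second after the job is handed in, with the robot touching nothing.
It also fails if it takes over 56 s, if anything falls off the work surface, if the arm or the gripper's body presses on something with over 40 N, if the wrist force passes 120 N, or if a joint passes its speed limit or range.

## Working session

There is one attempt and no reset: what is moved stays moved. The work goes in short steps, Python scripts to look and compute and a tool call to move; the robot and the scene stay as the last step left them, time stands still between calls to the robot, and variables do not carry over. Pictures are saved under pics/ and viewed, at most 10 in all, crops included, and the job is handed in when it is done.

Besides the shell and the picture viewer there is one more tool, called after "Emit:" by a JSON object that holds its "api" and its "payload". send_rows: Moves the arm, as the interface text tells. Shifts and turns lie within -1 to 1; 1 stands for 0.05 m of shift or 6 degrees of turn. Its arguments: {"type":"object","properties":{"targets":{"type":"array"},"hand":{"type":"number"}},"required":["targets"]}

```bash
ls; mkdir -p pics; cat > h.py <<'E'
import numpy as np, cv2
from cell import telemetry, vision, ticket, env
from scipy.spatial.transform import Rotation as R
def cam(n):
    c=vision.camera(n); return c
def pts(c):
    h,w=c['range_z'].shape
    uv=np.stack(np.meshgrid(np.arange(w),np.arange(h)),-1).reshape(-1,1,2).astype(np.float32)
    n=cv2.undistortPoints(uv,c['mtx'],c['distortion']).reshape(h,w,2)
    d=c['range_z'][...,None]
    p=np.concatenate([n[...,:1]*d,-n[...,1:]*d,-d],-1)
    T=c['world_from_camera']; return p@T[:3,:3].T+T[:3,3]
def save(n,im,k=1):
    cv2.imwrite('pics/'+n,cv2.resize(im[...,::-1],None,fx=k,fy=k))
def rot(s): return R.from_quat(np.roll(s['tcp_rot'],-1))
E
python3 - <<'E'
from h import *
s=telemetry.state(); print(s, env.grip_point_offset, rot(s).as_matrix().round(3))
for n in('scene','top'):
    c=cam(n); save(n+'0.png',c['image']); P=pts(c); np.savez(n+'0.npz',P=P,im=c['image'],rz=c['range_z'])
    print(n,c['world_from_camera'].round(3),(c['range_z']>0).mean())
E
```

```text
pics
{'time_s': 0.0, 'joint_positions': array([-1.31735170e+00,  2.77138084e-01, -2.79076494e-02,  1.26798183e+00,
       -4.87088113e-05,  1.46739675e+00]), 'qd': array([-1.83924004e-03,  8.19906993e-05,  6.07297276e-05,  5.83176209e-04,
       -2.34281804e-04, -3.21214626e-04]), 'tau': array([ 7.84563872e-04, -4.45504904e+01,  2.95206034e+01,  1.61561568e-02,
       -7.64002016e-05,  4.66298872e-06]), 'tool_pos': array([ 0.21810404, -0.5848718 ,  0.23014392]), 'tcp_rot': array([-1.11065449e-03,  9.84124340e-01,  1.77476865e-01, -1.07903874e-04]), 'wrist_force': array([-0.08304303, -0.85787057, -0.299378  ]), 'ft_torque': array([-0.02670725, -0.0461387 , -0.00587688]), 'grip_force': 0.0, 'grip_width': 0.08540163208124685} 0.0187 [[ 0.937  0.349 -0.001]
 [ 0.349 -0.937  0.002]
 [ 0.    -0.002 -1.   ]]
scene [[ 2.410e-01 -7.640e-01  5.980e-01  1.118e+00]
 [ 9.700e-01  1.910e-01 -1.470e-01 -2.520e-01]
 [-1.000e-03  6.160e-01  7.880e-01  8.910e-01]
 [ 0.000e+00  0.000e+00  0.000e+00  1.000e+00]] 0.9960286458333333
top [[-0.02   0.994 -0.11   0.434]
 [-0.999 -0.023 -0.027 -0.119]
 [-0.03   0.11   0.994  1.141]
 [ 0.     0.     0.     1.   ]] 0.9959798177083333
```

View pics/scene0.png

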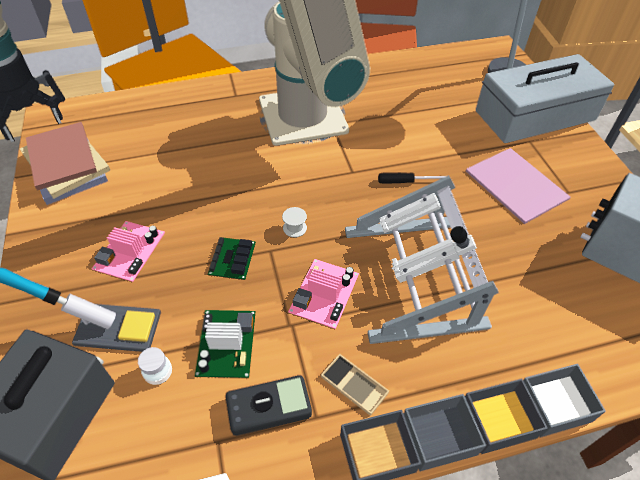

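View pics/top0.png

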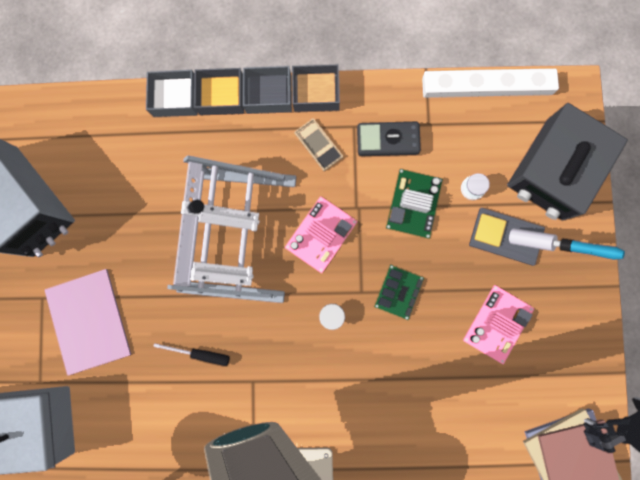

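The scene view has the power board (green, tall white heat sink) at scene (225,340) / top (415,203). Things it could be taken for:
- the pink copies at top (321,234) and (500,323)
- the relay board, green with black relays, at top (400,291)

I choose top (415,203). The black knob is at top (196,207).

```bash
cat > m0.py <<'E'
from h import *
for n,kr,br in(('top',(180,190,215,225),(375,160,455,245)),('scene',(440,215,480,255),(185,300,265,385))):
    D=np.load(n+'0.npz');P=D['P'];hsv=cv2.cvtColor(D['im'],cv2.COLOR_RGB2HSV)
    def sub(r):
        m=np.zeros(P.shape[:2],bool);m[r[1]:r[3],r[0]:r[2]]=1;return m
    k=sub(kr)&(hsv[...,2]<60); q=P[k]; q=q[(q[:,2]>.1)]
    print(n,'knob',len(q),np.median(q,0).round(4),q.min(0).round(3),q.max(0).round(3))
    g=sub(br)&(hsv[...,0]>45)&(hsv[...,0]<85)&(hsv[...,1]>100)&(P[...,2]<.02)
    xy=P[g][:,:2].astype(np.float32); print(' board',len(xy),cv2.minAreaRect(xy),np.median(P[g][:,2]))
    s=sub(br)&(P[...,2]>.042)&(P[...,2]<.06); q=P[s];print(' sink',len(q),cv2.minAreaRect(q[:,:2].astype(np.float32)),np.median(q[:,2]))
    # frame bright points, bed plane fit of high points
D=np.load('top0.npz');P=D['P'];r=P[150:305,165:300]
z=r[...,2]; 
for lo in(.04,.08,.12,.15):
    print(lo,(z>lo).sum(),r[z>lo].min(0).round(3),r[z>lo].max(0).round(3))
c=D['im'][145:310,160:305]; save('frame.png',c,4)
v=np.clip(z/0.2*255,0,255).astype(np.uint8)
E
python3 m0.py
```

```text
top knob 133 [0.6022 0.1449 0.1751] [ 0.434 -0.119  0.166] [0.613 0.159 1.141]
 board 1198 ((0.6279134750366211, -0.29968127608299255), (0.09487028419971466, 0.13595497608184814), 75.5431137084961) 0.0023562071432428056
 sink 269 ((0.6272327303886414, -0.29922160506248474), (0.05853746831417084, 0.029208378866314888), 73.0653076171875) 0.04858012377984844
scene knob 238 [0.6138 0.1462 0.1715] [0.596 0.128 0.118] [0.622 0.168 0.182]
 board 1749 ((0.6293759942054749, -0.2974282503128052), (0.09965873509645462, 0.1417834460735321), 74.71350860595703) 0.002395574844904158
 sink 548 ((0.6305541396141052, -0.2981458306312561), (0.06114029139280319, 0.03297608345746994), 75.92308807373047) 0.04788935032242142
0.04 6405 [ 0.426 -0.119  0.04 ] [0.713 0.214 1.141]
0.08 4811 [ 0.433 -0.119  0.08 ] [0.713 0.214 1.141]
0.12 2029 [ 0.434 -0.119  0.12 ] [0.713 0.214 1.141]
0.15 293 [ 0.434 -0.119  0.15 ] [0.71  0.2   1.141]
```

```bash
python3 - <<'E'
from h import *
D=np.load('top0.npz');save('pb.png',D['im'][155:325,370:470],3.5)
E
```

```text
(no output)
```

View pics/pb.png

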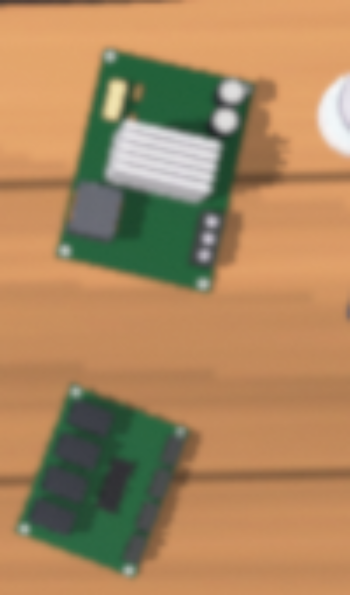

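View pics/frame.png

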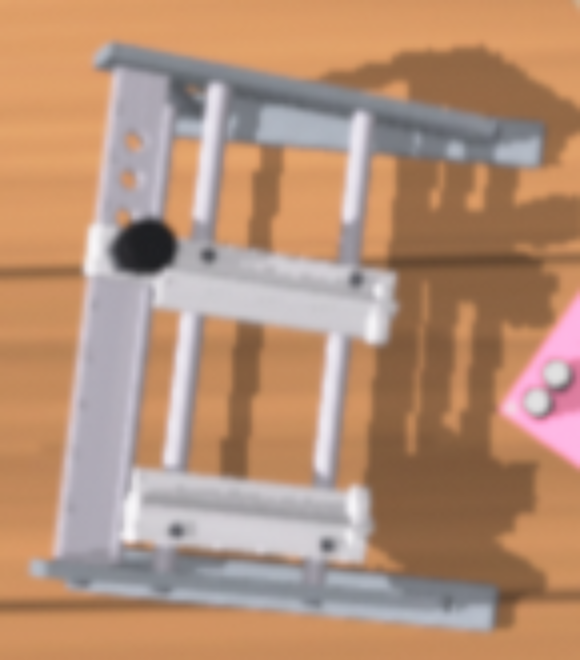

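The crop shows the chosen board has the finned white heat sink (crop (165,160)). The relay board is the lower one. The frame crop shows the knob at (145,245), the index bar running from (90,550) to (145,80), and holes above the knob.

```bash
cat > m1.py <<'E'
from h import *
D=np.load('top0.npz');P=D['P']
m=np.zeros(P.shape[:2],np.uint8)
cv2.fillPoly(m,[(np.array([[90,290],[138,290],[110,545],[70,545]])/4+[160,145]).astype(np.int32)],1)
q=P[m>0]; q=q[(q[:,2]>.08)&(q[:,2]<.2)]
c=q.mean(0);U,S,V=np.linalg.svd(q-c);print('bar',len(q),c.round(4),V.round(3),(S/len(q)**.5).round(4))
yd=V[0]*np.sign(-V[0][0]); print('bar yaw',np.degrees(np.arctan2(yd[1],yd[0])), 'tilt',np.degrees(np.arccos(abs(V[2][2]))))
# rods: bright pixels between jaws
for poly in ([[182,320],[198,320],[186,460],[166,460]],[[328,340],[346,340],[334,475],[318,475]]):
    m[:]=0;cv2.fillPoly(m,[(np.array(poly)/4+[160,145]).astype(np.int32)],1)
    q=P[m>0];q=q[q[:,2]>.05];c=q.mean(0);V=np.linalg.svd(q-c)[2];v=V[0]*np.sign(-V[0][0])
    print('rod',len(q),c.round(4),v.round(3),np.degrees(np.arctan2(v[1],v[0])))
for n,kr in(('top',(180,190,215,225)),('scene',(440,215,480,255))):
    D=np.load(n+'0.npz');P=D['P'];v=D['im'].max(-1);mm=np.zeros_like(v,bool);mm[kr[1]:kr[3],kr[0]:kr[2]]=1
    q=P[mm&(v<60)&(D['rz']>0)&(P[...,2]>.14)&(P[...,2]<.2)];V=np.linalg.svd(q-q.mean(0));print(n,len(q),q.mean(0).round(4),q.min(0).round(4),q.max(0).round(4))
E
python3 m1.py
```

```text
bar 773 [0.5271 0.181  0.122 ] [[-0.995  0.096 -0.009]
 [ 0.078  0.853  0.515]
 [-0.057 -0.512  0.857]] [0.0379 0.007  0.0019]
bar yaw 174.509549620015 tilt 31.033455382864844
rod 198 [0.5362 0.1407 0.1195] [-0.099 -0.245  0.964] -111.99688674398229
rod 169 [0.5322 0.0741 0.0691] [-0.995  0.104 -0.006] 174.02511846449207
top 132 [0.6021 0.1452 0.1748] [0.5907 0.1335 0.166 ] [0.613  0.1593 0.1834]
scene 227 [0.6123 0.1466 0.1695] [0.5961 0.1323 0.1402] [0.622  0.1676 0.1815]
```

Emit:
{"api": "send_rows", "payload": {"targets": [{"delta_pos": [0, 0, -1], "yaw": -1}, {"delta_pos": [0, 0, -1], "yaw": -1}, {"delta_pos": [0, 0, 0], "yaw": -1}, {"delta_pos": [0, 0, 0], "yaw": -1}, {"delta_pos": [0, 0, 0], "yaw": -1}, {"delta_pos": [0, 0, 0], "yaw": -1}, {"delta_pos": [0, 0, 0], "yaw": -1}, {"delta_pos": [0, 0, 0], "yaw": -1}, {"delta_pos": [0, 0, 0], "yaw": -1}, {"delta_pos": [0, 0, 0], "yaw": -1}, {"delta_pos": [0, 0, 0], "yaw": -0.64}], "hand": 60}}

```text
time_s: 1.2
tool_pos: [0.2182, -0.5853, 0.3305]
tcp_rot: [-0.001, 0.74, 0.672, 0.0]
wrist_force: [-0.8, 0.3, -0.3]
grip_width: 0.0601
grip_force: 0.0
```

Emit:
{"api": "send_rows", "payload": {"targets": [{"delta_pos": [0.9, 0.36, 0], "yaw": 0}, {"delta_pos": [0.9, 0.36, 0], "yaw": 0}, {"delta_pos": [0.9, 0.36, 0], "yaw": 0}, {"delta_pos": [0.9, 0.36, 0], "yaw": 0}, {"delta_pos": [0.9, 0.36, 0], "yaw": 0}, {"delta_pos": [0.9, 0.36, 0], "yaw": 0}, {"delta_pos": [0.9, 0.36, 0], "yaw": 0}, {"delta_pos": [0.9, 0.36, 0], "yaw": 0}, {"delta_pos": [0.9, 0.36, 0], "yaw": 0}, {"delta_pos": [0.9, 0.36, 0], "yaw": 0}, {"delta_pos": [0.9, 0.36, 0], "yaw": 0}, {"delta_pos": [0.9, 0.36, 0], "yaw": 0}]}}

```text
time_s: 2.4
tool_pos: [0.4873, -0.0678, 0.331]
tcp_rot: [-0.0, 0.741, 0.671, -0.0]
wrist_force: [1.3, -1.5, -0.6]
grip_width: 0.06
grip_force: 0.0
```

```bash
python3 - <<'E'
from h import *
s=telemetry.state(); print(s['time_s'],s['tool_pos'],rot(s).as_matrix().round(3),s['joint_positions'].round(2))
c=cam('wrist');save('w1.png',c['image']);T=c['world_from_camera'];M=rot(s).as_matrix()
print((M.T@(T[:3,3]-s['tool_pos'])).round(3),(M.T@T[:3,:3]).round(2),c['mtx'])
E
```

```text
2.4 [ 0.48726047 -0.06781126  0.33100485] [[ 0.1    0.995 -0.   ]
 [ 0.995 -0.1   -0.   ]
 [-0.    -0.    -1.   ]] [-0.27  0.   -0.14  1.43 -0.    1.4 ]
[ 0.071  0.    -0.142] [[-0.    0.96  0.28]
 [ 1.    0.   -0.  ]
 [-0.    0.28 -0.96]] [[383.19786113   0.         318.14887483]
 [  0.         383.19786113 244.36103225]
 [  0.           0.           1.        ]]
```

Emit:
{"api": "send_rows", "payload": {"targets": [{"delta_pos": [0.9, 0.38, 0], "yaw": 0}, {"delta_pos": [0.9, 0.38, 0], "yaw": 0}, {"delta_pos": [0.9, 0.38, 0], "yaw": 0}, {"delta_pos": [0.9, 0.38, 0], "yaw": 0}, {"delta_pos": [0.9, 0.38, 0], "yaw": 0}, {"delta_pos": [0, 0, 0], "yaw": 0}, {"delta_pos": [0, 0, 0], "yaw": 0}]}}

```text
time_s: 3.15
tool_pos: [0.6036, 0.1454, 0.3301]
tcp_rot: [-0.001, 0.741, 0.672, -0.001]
wrist_force: [-0.1, -0.3, -0.5]
grip_width: 0.0602
grip_force: 0.0
```

```bash
python3 - <<'E'
from h import *
s=telemetry.state(); print(s['time_s'],s['tool_pos'],s['joint_positions'].round(2))
c=cam('wrist');save('w2.png',c['image']);P=pts(c);np.savez('w2.npz',P=P,im=c['image'],rz=c['range_z'],T=c['world_from_camera'])
E
```

```text
3.15 [0.60363759 0.14535215 0.33008291] [ 0.13  0.24  0.13  1.46 -0.    1.8 ]
```

View pics/w2.png

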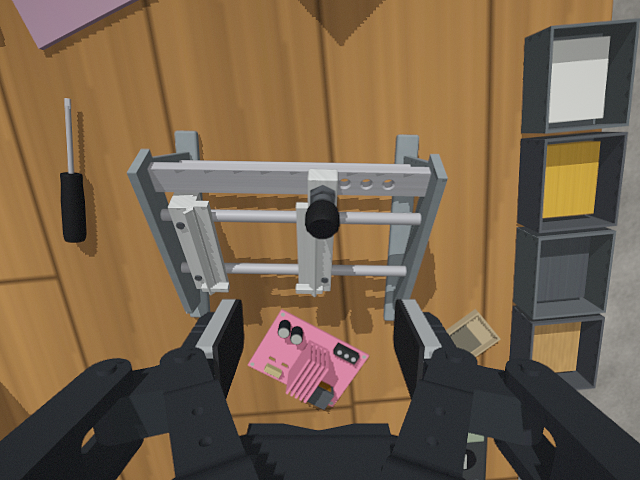

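The wrist view shows the knob at (322,217), the index bar at y≈180, the fixed jaw on the left (200,245) and the free holes at (346,184), (366,184) and (388,184).

```bash
cat > m2.py <<'E'
from h import *
D=np.load('w2.npz');P=D['P'];im=D['im'];v=im.max(-1)
def reg(x0,y0,x1,y1):
    m=np.zeros(v.shape,bool);m[y0:y1,x0:x1]=1;return m
q=P[reg(175,172,300,192)];q=q[(q[:,2]>.1)];c=np.median(q,0);q=q[abs(q[:,2]-c[2])<.02]
V=np.linalg.svd(q-q.mean(0))[2];y=V[0]*np.sign(-V[0][0]);print('bar',len(q),V.round(3),np.degrees(np.arctan2(y[1],y[0])))
# rod yaw
for r in((235,208,295,224),(235,262,295,274)):
    q=P[reg(*r)];q=q[q[:,2]>.04];V2=np.linalg.svd(q-q.mean(0))[2];w=V2[0]*np.sign(-V2[0][0]);print('rod',len(q),q.mean(0).round(4),w.round(3),np.degrees(np.arctan2(w[1],w[0])))
import sys
a=np.radians(float(sys.argv[1]));yb=np.array([np.cos(a),np.sin(a),0]);h=np.array([yb[1],-yb[0],0]);u=np.array([0,0,1])
xb=.866*h+.5*u;zb=-.5*h+.866*u;B=np.stack([xb,yb,zb])
k=reg(295,185,350,245)&(v<60);k&=(P[...,2]>.13)&(P[...,2]<.2)
q=P[k];b=q@B.T;top=np.percentile(b[:,2],97);t=b[b[:,2]>top-.004]
print('knob n',len(q),'bed lo',b.min(0).round(4),'hi',b.max(0).round(4),'top z',top, 'disc',t[:,:2].min(0).round(4),t[:,:2].max(0).round(4))
(cx,cy),r=cv2.minEnclosingCircle(t[:,:2].astype(np.float32));print(cx,cy,r)
K=np.array([cx,cy,top-.013]);print('knob world',(K@B).round(4));pk=K-[.08,-.045,.033];print('pocket',(pk@B).round(4))
# cross sections of surfaces in pocket coords
L=P@B.T-pk
for x in(-.02,.0,.02):
    m=(abs(L[...,0]-x)<.003)&(abs(L[...,2])<.03)&(abs(L[...,1])<.12)&(D['rz']>0);o=L[m][:,1:]*1000;o=o[np.argsort(o[:,0])]
    print(x,[tuple(int(round(e)) for e in p) for p in o[::max(1,len(o)//45)]])
m=(abs(L[...,1]-.067)<.004)&(abs(L[...,2])<.03)&(abs(L[...,0])<.08)&(D['rz']>0);o=L[m][:,[0,2]]*1000;o=o[np.argsort(o[:,0])]
print('fixed ledge x,z',[tuple(int(round(e)) for e in p) for p in o[::max(1,len(o)//40)]])
np.savez('bed.npz',B=B,pk=pk@B)
E
python3 m2.py 174.2
```

```text
bar 2491 [[ 0.996 -0.092  0.015]
 [ 0.072  0.863  0.5  ]
 [-0.059 -0.497  0.866]] 174.71720516670416
rod 738 [0.5518 0.1438 0.1122] [-0.193 -0.19  -0.963] -135.34049977927356
rod 635 [0.5356 0.0759 0.0692] [-0.929 -0.033 -0.369] -177.9942157134828
knob n 1121 bed lo [ 0.2505 -0.6027  0.0096] hi [ 0.2774 -0.575   0.0517] top z 0.05078377741633624 disc [ 0.2505 -0.6026] [ 0.276  -0.5761]
0.2632150948047638 -0.5890722870826721 0.01363297924399376
knob world [0.6072 0.1485 0.1643]
pocket [0.5571 0.1005 0.0958]
-0.02 [(-56, 2), (-53, 1), (-51, 1), (-49, 1), (-48, 1), (-46, 2), (-44, 2), (-42, 2), (-41, 0), (-39, 10), (-36, 9), (-35, 7), (-33, 5), (-31, -1), (-30, -1), (-28, 0), (-25, -1), (-23, -2), (62, -3), (62, -9), (63, -2), (65, -2), (68, -1), (70, -1), (71, -1), (74, -2), (74, 1), (75, 5), (76, 5), (78, 9), (79, 9), (82, 7), (87, 1), (89, 0), (91, 0), (93, 1), (95, 0), (97, 0), (112, -24), (112, -25), (112, -4), (112, -10), (112, 1), (112, -4), (112, 0), (113, 1), (115, 5), (117, 3), (119, 5)]
0.0 [(-56, 1), (-54, 2), (-51, 1), (-50, 1), (-48, 1), (-46, 2), (-44, 2), (-42, 1), (-40,
[... 609 characters left out ...]
, -2), (69, -3), (71, -2), (73, -1), (73, -1), (75, 5), (76, 5), (78, 7), (80, 7), (86, 1), (88, 0), (90, 0), (92, 0), (94, 0), (96, 1), (111, -25), (112, 3), (112, -7), (112, -12), (112, 0), (112, -8), (112, -2), (112, 4), (114, 4), (116, 4), (118, 3), (120, 4)]
fixed ledge x,z [(-56, 7), (-52, 7), (-50, 6), (-49, -2), (-48, 0), (-43, -2), (-38, -1), (-33, -1), (-28, -1), (-23, -2), (-19, -2), (-14, -1), (-11, -2), (-6, -1), (-2, -1), (1, -2), (5, -2), (9, -2), (13, -1), (17, -2), (20, -2), (24, -2), (28, -1), (31, -2), (34, -3), (37, -2), (40, -2), (44, -1), (47, -2), (49, -2), (52, -1), (55, -2), (58, 0), (61, -1), (62, -9), (63, -2), (69, -15), (71, -15), (74, -15), (77, -15), (79, -15)]
```

Emit:
{"api": "send_rows", "payload": {"targets": [{"delta_pos": [0.07, 0.07, 0.8], "yaw": 0}, {"delta_pos": [0, 0, 0.8], "yaw": 0}, {"delta_pos": [0, 0, 0.8], "yaw": 0}, {"delta_pos": [0, 0, 0.5], "yaw": 0}, {"delta_pos": [0, 0, 0.5], "yaw": 0}, {"delta_pos": [0, 0, 0.32], "yaw": 0}, {"delta_pos": [0, 0, 0], "yaw": 0}, {"delta_pos": [0, 0, 0], "yaw": 0}]}}

```text
time_s: 4.0
tool_pos: [0.6074, 0.1464, 0.1459]
tcp_rot: [0.0, 0.742, 0.67, -0.0]
wrist_force: [-0.3, 0.4, 0.1]
grip_width: 0.0598
grip_force: 0.0
```

Emit:
{"api": "send_rows", "payload": {"targets": [{"delta_pos": [0, 0, 0], "yaw": 0}, {"delta_pos": [0, 0, 0], "yaw": 0}, {"delta_pos": [0, 0, 0], "yaw": 0}, {"delta_pos": [0, 0, 0], "yaw": 0}, {"delta_pos": [0, 0, 0], "yaw": 0}, {"delta_pos": [0, 0, 0], "yaw": 0}], "hand": 20}}

```text
time_s: 4.6
tool_pos: [0.6081, 0.1476, 0.1472]
tcp_rot: [0.001, 0.742, 0.671, 0.0]
wrist_force: [-2.5, -2.0, 5.9]
grip_width: 0.0266
grip_force: 58.7
```

Emit:
{"api": "send_rows", "payload": {"targets": [{"delta_pos": [-0.033, 0, -0.057], "yaw": 0}, {"delta_pos": [-0.033, 0, -0.057], "yaw": 0}, {"delta_pos": [-0.033, 0, -0.057], "yaw": 0}, {"delta_pos": [-0.033, 0, -0.057], "yaw": 0}, {"delta_pos": [0, 0, 0], "yaw": 0}, {"delta_pos": [0, 0, 0], "yaw": 0}]}}

```text
time_s: 5.2
tool_pos: [0.6073, 0.1427, 0.1559]
tcp_rot: [-0.001, 0.741, 0.671, 0.001]
wrist_force: [2.0, 5.7, -7.2]
grip_width: 0.0266
grip_force: 59.5
```

Emit:
{"api": "send_rows", "payload": {"targets": [{"delta_pos": [-0.02, 0, -0.034], "yaw": 0}, {"delta_pos": [0, 0, 0], "yaw": 0}, {"delta_pos": [0, 0, 0], "yaw": 0}]}}

```text
time_s: 5.5
tool_pos: [0.6072, 0.1418, 0.1575]
tcp_rot: [-0.001, 0.741, 0.671, 0.001]
wrist_force: [1.9, 5.6, -7.0]
grip_width: 0.026
grip_force: 59.5
```

```bash
cat > k.py <<'E'
from h import *
import sys
# knob + jaw measurement in bed coords via named camera
D=np.load('bed.npz');B=D['B'];pk=D['pk']
s=telemetry.state();print(s['time_s'],s['tool_pos'].round(4),s['wrist_force'].round(1),'tcp bed mm',((s['tool_pos']-pk)@B.T*1000).round(1))
for n in sys.argv[1:]:
    c=cam(n);P=pts(c);L=((P-pk)@B.T)*1000;v=c['image'].max(-1)
    m=(abs(L[...,0]-80)<25)&(L[...,1]<-20)&(L[...,1]>-130)&(L[...,2]>12)&(L[...,2]<75)
    k=m&(v<60);print(n,'dark',k.sum(),[np.percentile(L[k],p,axis=0).round(1) for p in(3,50,97)] if k.sum() else '')
    ys=L[(abs(L[...,0])<35)&(L[...,2]>6)&(L[...,2]<11)&(L[...,1]<-20)&(L[...,1]>-100)][:,1]
    if len(ys): print(' lip crest y',len(ys),np.percentile(ys,[3,50,97]).round(1))
    save('k_%s_%d.png'%(n,s['time_s']*100),c['image'])
E
python3 k.py wrist scene top
```

```text
5.5 [0.6072 0.1418 0.1575] [ 1.9  5.6 -7. ] tcp bed mm [ 70.8 -45.7  30.4]
wrist dark 10585 [array([ 73.8, -78.9,  35.1]), array([ 90.3, -47.7,  55.5]), array([104.4, -22.6,  71.5])]
 lip crest y 1 [-39. -39. -39.]
scene dark 224 [array([ 69.6, -88.8,  38.9]), array([ 80.3, -50. ,  56.5]), array([100.6, -28.7,  74.6])]
 lip crest y 60 [-41.4 -39.5 -36.8]
top dark 59 [array([ 69.2, -55.5,  50.6]), array([ 74.4, -41.9,  56.4]), array([ 79.7, -27.4,  61.1])]
 lip crest y 90 [-40.5 -36.2 -31.8]
```

```bash
python3 - <<'E'
import cv2
a=cv2.imread('pics/k_wrist_550.png')[170:420,200:460];b=cv2.imread('pics/k_scene_550.png')[180:300,390:510]
a=cv2.resize(a,None,fx=1.6,fy=1.6);b=cv2.resize(b,(400,400))
cv2.imwrite('pics/kk.png',cv2.hconcat([cv2.resize(a,(400,400)),b]))
E
```

```text
(no output)
```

View pics/kk.png

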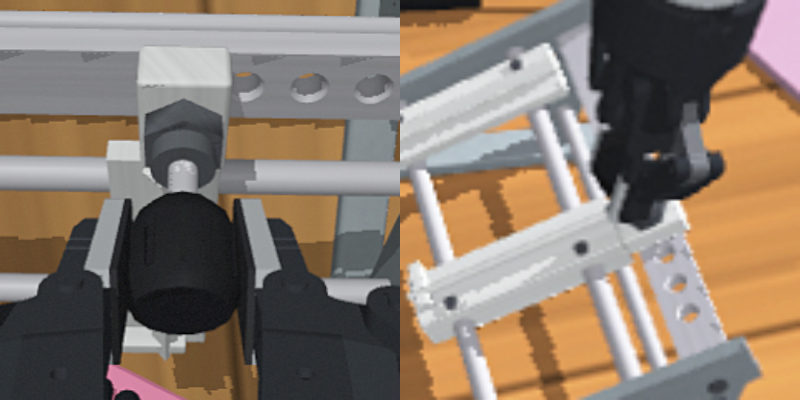

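The crop shows the knob lifted with the bare shaft visible at (183,178), so the plunger is pulled well out. The first free hole is partly behind the jaw. Next I slide the jaw.

Emit:
{"api": "send_rows", "payload": {"targets": [{"delta_pos": [0, 0.05, 0], "yaw": 0}, {"delta_pos": [0, 0.1, 0], "yaw": 0}, {"delta_pos": [0, 0.1, 0], "yaw": 0}, {"delta_pos": [0, 0.1, 0], "yaw": 0}, {"delta_pos": [0, 0.05, 0], "yaw": 0}, {"delta_pos": [0, 0, 0], "yaw": 0}]}}

```text
time_s: 6.25
tool_pos: [0.6254, 0.1402, 0.1565]
tcp_rot: [-0.003, 0.741, 0.671, -0.0]
wrist_force: [-0.4, 6.3, -6.6]
grip_width: 0.0265
grip_force: 59.8
```

```bash
python3 k.py scene top
```

```text
6.25 [0.6254 0.1402 0.1565] [-0.4  6.3 -6.6] tcp bed mm [ 70.6 -63.9  29.4]
scene dark 235 [array([  69.3, -107.1,   38.2]), array([ 80.3, -69.3,  55.9]), array([101.4, -46.9,  74.2])]
 lip crest y 68 [-59.6 -58.3 -54.8]
top dark 74 [array([ 69.3, -73.9,  47.9]), array([ 75.3, -59.5,  55.7]), array([ 94.7, -32.1,  73.7])]
 lip crest y 82 [-57.6 -54.1 -50.3]
```

Emit:
{"api": "send_rows", "payload": {"targets": [{"delta_pos": [0, 0.1, 0], "yaw": 0}, {"delta_pos": [0, 0.1, 0], "yaw": 0}, {"delta_pos": [0, 0.1, 0], "yaw": 0}, {"delta_pos": [0, 0.08, 0], "yaw": 0}, {"delta_pos": [0, 0.04, 0], "yaw": 0}, {"delta_pos": [0, 0, 0], "yaw": 0}, {"delta_pos": [0, 0, 0], "yaw": 0}]}}

```text
time_s: 7.05
tool_pos: [0.646, 0.138, 0.1563]
tcp_rot: [-0.003, 0.741, 0.671, -0.0]
wrist_force: [-0.4, 6.4, -7.2]
grip_width: 0.0262
grip_force: 59.8
```

```bash
python3 k.py scene top
```

```text
7.05 [0.646  0.138  0.1563] [-0.4  6.4 -7.2] tcp bed mm [ 70.3 -84.7  29.3]
scene dark 260 [array([  69.3, -129.2,   38.4]), array([ 80.5, -88.7,  55.8]), array([100.8, -67.8,  74.5])]
 lip crest y 68 [-81.  -78.6 -75.5]
top dark 73 [array([ 69.2, -95. ,  48.9]), array([ 75.5, -81.1,  55.8]), array([ 85.3, -53.6,  73.3])]
 lip crest y 83 [-78.1 -73.9 -69.7]
```

Emit:
{"api": "send_rows", "payload": {"targets": [{"delta_pos": [0, 0.02, 0], "yaw": 0}, {"delta_pos": [0, 0, 0], "yaw": 0}, {"delta_pos": [0.02, 0, 0.035], "yaw": 0}, {"delta_pos": [0.02, 0, 0.035], "yaw": 0}, {"delta_pos": [0.02, 0, 0.035], "yaw": 0}, {"delta_pos": [0.02, 0, 0.035], "yaw": 0}, {"delta_pos": [0.02, 0, 0.035], "yaw": 0}, {"delta_pos": [0.02, 0, 0.035], "yaw": 0}, {"delta_pos": [0, 0, 0], "yaw": 0}, {"delta_pos": [0, 0, 0], "yaw": 0}]}}

```text
time_s: 8.15
tool_pos: [0.6478, 0.1429, 0.1473]
tcp_rot: [-0.002, 0.741, 0.671, -0.001]
wrist_force: [-3.4, 3.8, -2.6]
grip_width: 0.0264
grip_force: 60.3
```

Emit:
{"api": "send_rows", "payload": {"targets": [{"delta_pos": [0.01, 0, 0.02], "yaw": 0}, {"delta_pos": [0, 0, 0], "yaw": 0}]}}

```text
time_s: 8.35
tool_pos: [0.6479, 0.1429, 0.1473]
tcp_rot: [-0.001, 0.741, 0.671, -0.001]
wrist_force: [-4.9, 2.5, 1.9]
grip_width: 0.0263
grip_force: 60.6
```

Emit:
{"api": "send_rows", "payload": {"targets": [{"delta_pos": [0, 0, 0], "yaw": 0}, {"delta_pos": [0, 0, 0], "yaw": 0}, {"delta_pos": [0, 0, 0], "yaw": 0}, {"delta_pos": [0, 0, 0], "yaw": 0}, {"delta_pos": [0, 0, -0.6], "yaw": 0}, {"delta_pos": [0, 0, -1], "yaw": 0}, {"delta_pos": [0, 0, -1], "yaw": 0}, {"delta_pos": [0, 0, -1], "yaw": 0}, {"delta_pos": [0, 0, 0], "yaw": 0}, {"delta_pos": [0, 0, 0], "yaw": 0}], "hand": 60}}

```text
time_s: 9.35
tool_pos: [0.6508, 0.1424, 0.3296]
tcp_rot: [0.002, 0.742, 0.671, 0.002]
wrist_force: [-0.1, -0.7, -0.3]
grip_width: 0.0599
grip_force: 0.0
```

```bash
cat > k2.py <<'E'
from h import *
D=np.load('bed.npz');B=D['B'];pk=D['pk']
s=telemetry.state();print(s['time_s'],s['tool_pos'].round(4))
c=cam('wrist');P=pts(c);L=((P-pk)@B.T)*1000;v=c['image'].max(-1)
k=(v<60)&(abs(L[...,0]-80)<25)&(L[...,1]<-20)&(L[...,1]>-130)&(L[...,2]>12)&(L[...,2]<75)
q=L[k];top=np.percentile(q[:,2],97);t=q[q[:,2]>top-4]
print(len(q),'top z (home 46)',top,'disc',t.min(0).round(1),t.max(0).round(1),cv2.minEnclosingCircle(t[:,:2].astype(np.float32)))
for x in(-20,0,20):
    m=(abs(L[...,0]-x)<3)&(abs(L[...,2])<30)&(L[...,1]<-55)&(L[...,1]>-110);o=L[m][:,1:];o=o[np.argsort(o[:,0])]
    print(x,[tuple(int(round(e)) for e in p) for p in o[::max(1,len(o)//25)]])
save('w3.png',c['image'])
E
python3 k2.py
```

```text
9.35 [0.6508 0.1424 0.3296]
1071 top z (home 46) 46.29065698147771 disc [ 67.1 -98.9  42.3] [ 92.5 -73.2  46.8] ((79.70263671875, -86.08171844482422), 13.133342742919922)
-20 [(-97, 2), (-96, 2), (-95, 2), (-94, 2), (-92, 1), (-91, 1), (-89, 2), (-87, 1), (-86, 2), (-85, 1), (-83, 1), (-82, 1), (-80, 11), (-79, 10), (-77, 8), (-75, 5), (-74, 4), (-72, -1), (-70, 0), (-69, -1), (-68, -1), (-67, 0), (-65, 0), (-64, -1), (-63, -1)]
0 [(-98, 1), (-97, 1), (-95, 1), (-94, 2), (-93, 2), (-92, 2), (-89, 2), (-88, 1), (-87, 2), (-86, 1), (-84, 2), (-83, 2), (-82, 2), (-81, 8), (-79, 10), (-78, 9), (-77, 7), (-76, 7), (-75, 5), (-74, 4), (-72, 0), (-71, -1), (-70, -1), (-69, -1), (-68, 0), (-67, 0), (-65, 0), (-64, -2), (-63, 0)]
20 [(-97, 1), (-96, 3), (-95, 1), (-93, 2), (-92, 2), (-91, 1), (-90, 2), (-88, 2), (-87, 2), (-86, 2), (-85, 2), (-83, 2), (-82, 2), (-82, 9), (-81, 9), (-79, 8), (-78, 8), (-77, 7), (-76, 6), (-75, 3), (-73, 0), (-71, -1), (-70, -1), (-69, 0), (-68, -1), (-67, -1), (-65, 0), (-64, -1), (-63, -1)]
```

The pin is home: the knob top is at 46.3 mm (46 expected), the jaw is at about 0.040, and the lips are at ±73. Now the board.

Emit:
{"api": "send_rows", "payload": {"targets": [{"delta_pos": [0, 0, 0], "yaw": 0.77}, {"delta_pos": [0, 0, 0], "yaw": 0.77}, {"delta_pos": [-0.86, 0.18, 0], "yaw": 0}, {"delta_pos": [-0.86, 0.18, 0], "yaw": 0}, {"delta_pos": [-0.86, 0.18, 0], "yaw": 0}, {"delta_pos": [-0.86, 0.19, 0], "yaw": 0}, {"delta_pos": [-0.86, 0.19, 0], "yaw": 0}, {"delta_pos": [-0.86, 0.19, 0], "yaw": 0}, {"delta_pos": [-0.86, 0.19, 0], "yaw": 0}, {"delta_pos": [-0.86, 0.19, 0], "yaw": 0}, {"delta_pos": [-0.86, 0.19, 0], "yaw": 0}, {"delta_pos": [-0.86, 0.19, 0], "yaw": 0}]}}

```text
time_s: 10.6
tool_pos: [0.6274, -0.2985, 0.3239]
tcp_rot: [-0.002, 0.793, 0.609, -0.001]
wrist_force: [0.6, 0.1, 0.3]
grip_width: 0.0601
grip_force: 0.0
```

Emit:
{"api": "send_rows", "payload": {"targets": [{"delta_pos": [0, 0, 0.8], "yaw": 0}, {"delta_pos": [0, 0, 0.8], "yaw": 0}, {"delta_pos": [0, 0, 0], "yaw": 0}, {"delta_pos": [0, 0, 0], "yaw": 0}], "hand": 65}}

```text
time_s: 11.0
tool_pos: [0.6273, -0.2963, 0.2444]
tcp_rot: [-0.003, 0.793, 0.609, -0.001]
wrist_force: [0.5, 0.8, 0.9]
grip_width: 0.0649
grip_force: 0.0
```

```bash
cat > b.py <<'E'
from h import *
s=telemetry.state();t=s['tool_pos'];print(s['time_s'],t.round(4),rot(s).as_matrix().round(3),s['joint_positions'].round(2))
c=cam('wrist');P=pts(c);im=c['image'];hsv=cv2.cvtColor(im,cv2.COLOR_RGB2HSV);save('w4.png',im)
near=(np.hypot(P[...,0]-.629,P[...,1]+.298)<.11)
g=near&(hsv[...,0]>45)&(hsv[...,0]<85)&(hsv[...,1]>100)&(P[...,2]<.012)
print('board',g.sum(),cv2.minAreaRect(P[g][:,:2].astype(np.float32)),np.median(P[g][:,2]))
k=near&(np.hypot(P[...,0]-.629,P[...,1]+.298)<.05)&(P[...,2]>.045)&(P[...,2]<.056)
print('sink',k.sum(),cv2.minAreaRect(P[k][:,:2].astype(np.float32)),np.median(P[k][:,2]))
E
python3 b.py
```

```text
11.0 [ 0.6273 -0.2963  0.2444] [[ 0.258  0.966 -0.005]
 [ 0.966 -0.258  0.003]
 [ 0.001 -0.005 -1.   ]] [-0.53  0.4   0.17  1.35 -0.    1.3 ]
board 7882 ((0.6311899423599243, -0.3003898561000824), (0.09970861673355103, 0.13975359499454498), 75.02420806884766) 0.002534888905239341
sink 1158 ((0.6307278871536255, -0.299927294254303), (0.059984926134347916, 0.029865171760320663), 74.56568908691406) 0.049503155989849695
```

View pics/w4.png

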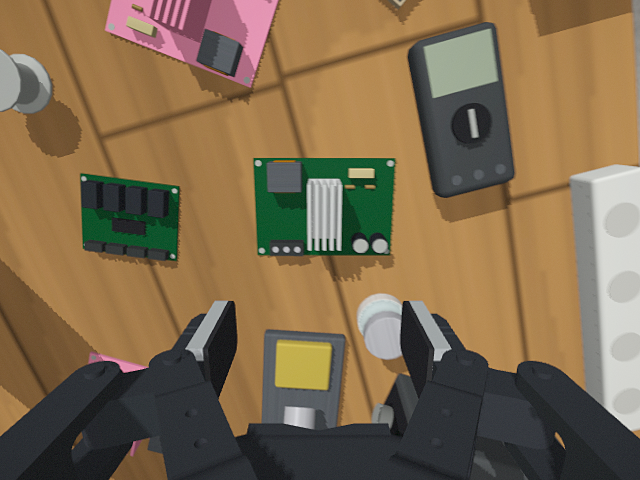

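The close view shows the board flat with its heat sink at (325,215), between the fingers in y, and the finger zones clear.

Emit:
{"api": "send_rows", "payload": {"targets": [{"delta_pos": [-0.056, 0.092, 0.9], "yaw": 0}, {"delta_pos": [0, 0, 0.9], "yaw": 0}, {"delta_pos": [0, 0, 0.9], "yaw": 0}, {"delta_pos": [0, 0, 0.9], "yaw": 0}, {"delta_pos": [0, 0, 0.5], "yaw": 0}, {"delta_pos": [0, 0, 0.3], "yaw": 0}, {"delta_pos": [0, 0, 0.13], "yaw": 0}, {"delta_pos": [0, 0, 0], "yaw": 0}, {"delta_pos": [0, 0, 0], "yaw": 0}, {"delta_pos": [0, 0, 0], "yaw": 0}]}}

```text
time_s: 12.05
tool_pos: [0.6342, -0.302, 0.0229]
tcp_rot: [0.002, 0.793, 0.609, 0.001]
wrist_force: [0.3, -0.1, 0.7]
grip_width: 0.065
grip_force: 0.0
```

Emit:
{"api": "send_rows", "payload": {"targets": [{"delta_pos": [0, 0, 0], "yaw": 0}, {"delta_pos": [0, 0, 0], "yaw": 0}, {"delta_pos": [0, 0, 0], "yaw": 0}, {"delta_pos": [0, 0, 0], "yaw": 0}, {"delta_pos": [0, 0, 0], "yaw": 0}, {"delta_pos": [0, 0, 0], "yaw": 0}], "hand": 20}}

```text
time_s: 12.65
tool_pos: [0.6327, -0.3013, 0.0212]
tcp_rot: [0.0, 0.793, 0.609, -0.0]
wrist_force: [-1.0, 0.1, 5.2]
grip_width: 0.0291
grip_force: 61.8
```

Emit:
{"api": "send_rows", "payload": {"targets": [{"delta_pos": [0, 0, -0.3], "yaw": 0}, {"delta_pos": [0, 0, -0.7], "yaw": 0}, {"delta_pos": [0, 0, -0.9], "yaw": 0}, {"delta_pos": [0, 0, -0.9], "yaw": 0}, {"delta_pos": [0, 0, -0.9], "yaw": 0}, {"delta_pos": [0, 0, -0.7], "yaw": 0}, {"delta_pos": [0, 0, -0.4], "yaw": 0}, {"delta_pos": [0, 0, 0], "yaw": -0.5}, {"delta_pos": [0, 0, 0], "yaw": -0.6}, {"delta_pos": [0, 0, 0], "yaw": -0.48}]}}

```text
time_s: 13.65
tool_pos: [0.6321, -0.3007, 0.2602]
tcp_rot: [-0.001, 0.739, 0.673, -0.0]
wrist_force: [0.7, -0.2, -3.8]
grip_width: 0.0292
grip_force: 60.7
```

Emit:
{"api": "send_rows", "payload": {"targets": [{"delta_pos": [0.3, -0.09, 0], "yaw": 0}, {"delta_pos": [0.7, -0.2, 0], "yaw": 0}, {"delta_pos": [0.85, -0.25, 0], "yaw": 0}, {"delta_pos": [0.9, -0.26, 0], "yaw": 0}, {"delta_pos": [0.9, -0.26, 0], "yaw": 0}, {"delta_pos": [0.9, -0.26, 0], "yaw": 0}, {"delta_pos": [0.9, -0.26, 0], "yaw": 0}, {"delta_pos": [0.85, -0.25, 0], "yaw": 0}, {"delta_pos": [0.7, -0.2, 0], "yaw": 0}, {"delta_pos": [0.5, -0.15, 0], "yaw": 0}, {"delta_pos": [0.23, -0.06, 0], "yaw": 0}, {"delta_pos": [0, 0, 0], "yaw": 0}]}}

```text
time_s: 14.85
tool_pos: [0.5568, 0.0961, 0.2602]
tcp_rot: [-0.0, 0.739, 0.673, -0.0]
wrist_force: [0.1, -0.2, -3.6]
grip_width: 0.0291
grip_force: 60.5
```

```bash
cat > f.py <<'E'
from h import *
import sys
D=np.load('bed.npz');B=D['B'];pk=D['pk']
a=np.radians(84.5);h=np.array([np.cos(a),np.sin(a)]);yb=np.array([-h[1],h[0]])
s=telemetry.state();d=s['tool_pos']-pk
print(s['time_s'],s['tool_pos'].round(4),'tcp h,y,up',(np.array([d[:2]@h,d[:2]@yb,d[2]])*1000).round(1),'xyaw',np.degrees(np.arctan2(*rot(s).as_matrix()[[1,0],0])),'F',s['wrist_force'].round(1),'w',s['grip_width'])
for n in sys.argv[1:]:
    c=cam(n);P=pts(c);hsv=cv2.cvtColor(c['image'],cv2.COLOR_RGB2HSV)
    Q=P-pk;L=np.stack([Q[...,:2]@h,Q[...,:2]@yb,Q[...,2]],-1)*1000
    g=(hsv[...,0]>45)&(hsv[...,0]<85)&(hsv[...,1]>100)&(abs(L[...,0])<110)&(abs(L[...,1])<110)&(P[...,2]>.05)
    q=L[g];
    if len(q)<50: print(n,'few',len(q));continue
    ctr=q.mean(0);V=np.linalg.svd(q-ctr)[2];nrm=V[2]*np.sign(V[2][2]);res=(q-ctr)@nrm;q=q[abs(res-np.median(res))<4]
    ctr=q.mean(0);nrm=np.linalg.svd(q-ctr)[2][2];nrm*=np.sign(nrm[2])
    ax=np.cross([0,1,0],nrm);ax/=np.linalg.norm(ax);ay=np.cross(nrm,ax)
    r=cv2.minAreaRect(np.stack([(q-ctr)@ax,(q-ctr)@ay],-1).astype(np.float32));C=ctr+r[0][0]*ax+r[0][1]*ay-3*nrm
    print(n,len(q),'underside centre h,y,up',C.round(1),'bed x,z',(C[0]*.866+C[2]*.5).round(1),(-C[0]*.5+C[2]*.866).round(1),'tilt',np.degrees(np.arctan2(-nrm[0],nrm[2])).round(1),'roll',np.degrees(np.arctan2(nrm[1],nrm[2])).round(1),'size/ang',np.round(r[1],1),round(r[2],2))
    save('f_%s_%d.png'%(n,s['time_s']*100),c['image'])
E
python3 f.py wrist top scene
```

```text
bash:  1012 Killed                     python3 f.py wrist top scene
```

```bash
sed -i 's/np.linalg.svd(q-ctr)\[2\]/np.linalg.svd(q-ctr,full_matrices=False)[2]/' f.py; python3 f.py wrist top scene
```

```text
14.9 [0.5574 0.0948 0.2603] tcp h,y,up [ -5.6  -0.8 164.5] xyaw 84.57805293986273 F [ 0.9 -0.2 -2.9] w 0.029167783149555624
wrist 27226 underside centre h,y,up [ -4.3  -1.3 142.8] bed x,z 67.7 125.8 tilt 0.1 roll -0.0 size/ang [ 98.8 141.1] 0.09
top 1378 underside centre h,y,up [ -9.9   1.3 142.6] bed x,z 62.8 128.5 tilt -0.5 roll -0.1 size/ang [ 88.3 135.8] 0.14
scene 1484 underside centre h,y,up [ -4.3  -2.  143.3] bed x,z 67.9 126.3 tilt 0.1 roll -0.1 size/ang [142.2 100.4] 89.98
```

Emit:
{"api": "send_rows", "payload": {"targets": [{"delta_pos": [0, -0.03, 0.6], "yaw": 0}, {"delta_pos": [0, 0, 0.7], "yaw": 0}, {"delta_pos": [0, 0, 0.5], "yaw": 0}, {"delta_pos": [0, 0, 0.3], "yaw": 0}, {"delta_pos": [0, 0, 0.1], "yaw": 0}, {"delta_pos": [0, 0, 0], "yaw": 0}, {"delta_pos": [0, 0, 0], "yaw": 0}, {"delta_pos": [0, 0, 0], "yaw": 0}]}}

```text
time_s: 15.85
tool_pos: [0.5578, 0.0943, 0.1519]
tcp_rot: [0.001, 0.74, 0.672, 0.001]
wrist_force: [-0.5, 0.6, -3.6]
grip_width: 0.029
grip_force: 60.7
```

```bash
python3 f.py wrist scene; python3 - <<'E'
import cv2
a=cv2.imread('pics/f_wrist_1570.png')
import glob;print(sorted(glob.glob('pics/f_wrist*')))
E
```

```text
15.85 [0.5578 0.0943 0.1519] tcp h,y,up [-6.1 -1.3 56.2] xyaw 84.49732301174114 F [-0.5  0.6 -3.6] w 0.029036037852794582
wrist 27295 underside centre h,y,up [-3.2 -1.6 34.5] bed x,z 14.5 31.5 tilt 0.1 roll 0.2 size/ang [140.7  96. ] 89.95
scene 1369 underside centre h,y,up [-4.2 -1.5 34.7] bed x,z 13.7 32.2 tilt 0.0 roll 0.2 size/ang [100.3 143.1] 0.12
['pics/f_wrist_1490.png', 'pics/f_wrist_1585.png'][ WARN:0@0.006] global loadsave.cpp:275 findDecoder imread_('pics/f_wrist_1570.png'): can't open/read file: check file path/integrity
```

View pics/f_wrist_1585.png

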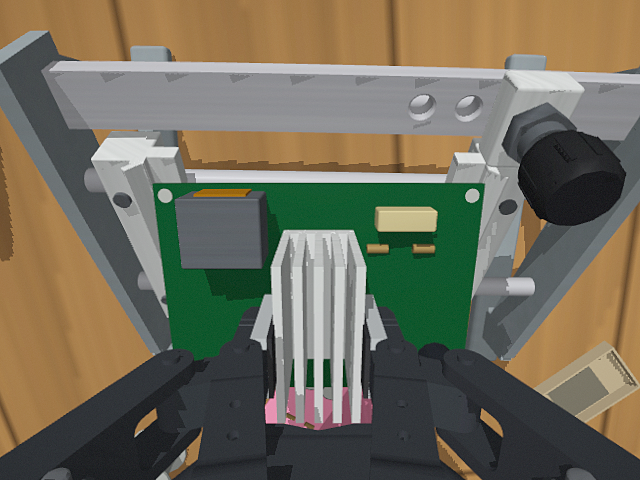

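The wrist view shows the board's upper corners at (155,185) and (484,183). The jaw lips' upper ends show at (170,150) on the left and (465,158) on the right. I'll measure the gaps from this view.

```bash
cat > g.py <<'E'
from h import *
D=np.load('bed.npz');pk=D['pk'];a=np.radians(84.5);h=np.array([np.cos(a),np.sin(a),0]);yb=np.array([-h[1],h[0],0]);u=np.array([0,0,1.])
B=np.stack([.866*h+.5*u,yb,-.5*h+.866*u])
c=cam('wrist');P=pts(c);L=(P-pk)@B.T*1000;hsv=cv2.cvtColor(c['image'],cv2.COLOR_RGB2HSV);rz=c['range_z']
gr=(hsv[...,0]>45)&(hsv[...,0]<85)&(hsv[...,1]>100)&(rz>0)&(abs(L[...,1])<100)&(P[...,2]>.09)
hh=(P-pk)@h*1000
for lo in(-20,0,20,35):
    m=gr&(hh>lo)&(hh<lo+10);y=L[m][:,1];print('board h',lo,m.sum(),np.percentile(y,[.2,99.8]).round(1) if m.sum()>30 else '')
for x0 in(30,40,50,56):
  for sg in(1,-1):
    m=(~gr)&(rz>0)&(L[...,0]>x0)&(L[...,0]<x0+6)&(L[...,2]>-5)&(L[...,2]<12)&(L[...,1]*sg>60)&(L[...,1]*sg<84);o=L[m][:,1:];o=o[np.argsort(o[:,0])]
    print(x0,sg,len(o),[tuple(p.round(1)) for p in o[::max(1,len(o)//12)]])
E
python3 g.py
```

```text
board h -20 3076 [-71.   68.7]
board h 0 3956 [-71.   68.4]
board h 20 3473 [-70.9  68.5]
board h 35 5908 [-70.9  68.3]
30 1 116 [(np.float64(75.6), np.float64(5.9)), (np.float64(76.4), np.float64(5.9)), (np.float64(76.7), np.float64(5.0)), (np.float64(77.0), np.float64(5.1)), (np.float64(77.1), np.float64(5.9)), (np.float64(77.5), np.float64(7.6)), (np.float64(77.9), np.float64(7.6)), (np.float64(78.1), np.float64(6.5)), (np.float64(78.3), np.float64(6.6)), (np.float64(78.6), np.float64(8.5)), (np.float64(79.0), np.float64(8.0)), (np.float64(79.3), np.float64(7.2)), (np.float64(80.4), np.float64(7.3))]
30 -1 96 [(np.float64(-82.8), np.float64(6.9)), (np.float64(-80.6), np.float64(9.7)), (np.float64(-80.0), np.float64(9.4)), (np.float64(-79.8), np.float64(10.4)), (np.float64(-79.5), np.float64(9.8)), (np.float64(-79.3), np.float64(9.9)), (np.float64(-79.0), np.float64(9.4)), (np.float64(-78.6), np.float64(8.7)), (np.float64(-78.5), np.float64(9.0)), (np.float64(-78.2), np.float64(7.9)), (np.float64(-78.0), np.float64(7.6)), (np.float64(-77.7), np.float64(8.5))]
40 1 183 [(np.float64(
[... 2290 characters left out ...]
)), (np.float64(74.5), np.float64(5.1)), (np.float64(76.0), np.float64(7.1)), (np.float64(77.4), np.float64(6.6)), (np.float64(78.9), np.float64(8.4)), (np.float64(83.3), np.float64(-0.3))]
56 -1 866 [(np.float64(-83.9), np.float64(1.1)), (np.float64(-80.4), np.float64(8.0)), (np.float64(-78.9), np.float64(8.4)), (np.float64(-77.6), np.float64(8.2)), (np.float64(-76.2), np.float64(6.6)), (np.float64(-74.6), np.float64(1.3)), (np.float64(-73.9), np.float64(-2.7)), (np.float64(-71.8), np.float64(0.9)), (np.float64(-69.6), np.float64(-0.2)), (np.float64(-67.6), np.float64(-0.7)), (np.float64(-65.7), np.float64(-0.1)), (np.float64(-63.4), np.float64(-0.9)), (np.float64(-61.8), np.float64(-2.9))]
```

Emit:
{"api": "send_rows", "payload": {"targets": [{"delta_pos": [0, -0.01, 0.06], "yaw": 0}, {"delta_pos": [0, 0, 0.06], "yaw": 0}, {"delta_pos": [0, 0, 0.05], "yaw": 0}, {"delta_pos": [0, 0, 0.02], "yaw": 0}, {"delta_pos": [0, 0, 0], "yaw": 0}, {"delta_pos": [0, 0, 0], "yaw": 0}]}}

```text
time_s: 16.6
tool_pos: [0.5561, 0.0946, 0.1415]
tcp_rot: [0.0, 0.74, 0.673, 0.0]
wrist_force: [-3.8, -1.2, 2.9]
grip_width: 0.0293
grip_force: 61.5
```

Emit:
{"api": "send_rows", "payload": {"targets": [{"delta_pos": [-0.04, 0, 0.06], "yaw": 0}, {"delta_pos": [-0.04, 0, 0.06], "yaw": 0}, {"delta_pos": [-0.04, 0, 0.065], "yaw": 0}, {"delta_pos": [0, 0, 0], "yaw": 0}]}}

```text
time_s: 17.0
tool_pos: [0.5565, 0.0885, 0.1332]
tcp_rot: [0.001, 0.74, 0.673, 0.001]
wrist_force: [-2.6, -2.0, 8.8]
grip_width: 0.0292
grip_force: 63.4
```

```bash
python3 f.py wrist scene
```

```text
17.0 [0.5565 0.0885 0.1332] tcp h,y,up [-12.   -0.6  37.5] xyaw 84.52266443523943 F [-2.6 -2.   8.8] w 0.02924307428050371
wrist 28319 underside centre h,y,up [-2.6 -1.1 17.2] bed x,z 6.3 16.2 tilt 7.6 roll 0.5 size/ang [ 94.3 140.8] 0.42
scene 1368 underside centre h,y,up [-4.1 -1.2 16.9] bed x,z 4.9 16.7 tilt 7.3 roll 0.6 size/ang [100.1 143.5] 0.39
```

The board is pivoting in the grip as planned, at 7.5° with about 12 N. I'll continue along the arc.

Emit:
{"api": "send_rows", "payload": {"targets": [{"delta_pos": [-0.03, 0, 0.065], "yaw": 0}, {"delta_pos": [-0.03, 0, 0.07], "yaw": 0}, {"delta_pos": [-0.026, 0, 0.07], "yaw": 0}, {"delta_pos": [0, 0, 0], "yaw": 0}]}}

```text
time_s: 17.5
tool_pos: [0.5561, 0.0836, 0.123]
tcp_rot: [0.001, 0.74, 0.672, 0.001]
wrist_force: [-4.2, -4.5, 7.6]
grip_width: 0.0296
grip_force: 65.8
```

```bash
python3 f.py wrist scene
```

```text
17.5 [0.5561 0.0836 0.123 ] tcp h,y,up [-16.9  -0.7  27.3] xyaw 84.51606924247419 F [-4.2 -4.5  7.6] w 0.02960745314789652
wrist 29671 underside centre h,y,up [-4.1 -1.3  8.8] bed x,z 0.8 9.7 tilt 17.0 roll 0.5 size/ang [101.4 141. ] 0.36
scene 1348 underside centre h,y,up [-2.  -0.8  8.8] bed x,z 2.7 8.7 tilt 17.0 roll 0.7 size/ang [ 98.7 142.5] 0.35
```

Emit:
{"api": "send_rows", "payload": {"targets": [{"delta_pos": [-0.018, 0, 0.07], "yaw": 0}, {"delta_pos": [-0.016, 0, 0.07], "yaw": 0}, {"delta_pos": [-0.016, 0, 0.07], "yaw": 0}, {"delta_pos": [0, 0, 0], "yaw": 0}]}}

```text
time_s: 18.0
tool_pos: [0.556, 0.0811, 0.1141]
tcp_rot: [0.001, 0.74, 0.672, 0.001]
wrist_force: [-7.9, -4.9, 16.8]
grip_width: 0.029
grip_force: 69.6
```

```bash
python3 f.py wrist scene
```

```text
18.0 [0.556  0.0811 0.1141] tcp h,y,up [-19.4  -0.8  18.3] xyaw 84.51777700718608 F [-7.9 -4.9 16.8] w 0.028953359355468222
wrist 30091 underside centre h,y,up [-1.5 -1.5  2.6] bed x,z 0.0 3.0 tilt 24.8 roll 0.5 size/ang [101.4 140.7] 0.49
scene 1307 underside centre h,y,up [ 0.5 -1.5  2.5] bed x,z 1.7 2.0 tilt 24.8 roll 0.6 size/ang [ 99.  142.5] 0.32
```

Emit:
{"api": "send_rows", "payload": {"targets": [{"delta_pos": [0, -0.02, 0], "yaw": 0}, {"delta_pos": [-0.012, -0.01, 0.06], "yaw": 0}, {"delta_pos": [-0.012, 0, 0.06], "yaw": 0}, {"delta_pos": [0, 0, 0], "yaw": 0}]}}

```text
time_s: 18.5
tool_pos: [0.5564, 0.0806, 0.1132]
tcp_rot: [0.003, 0.74, 0.672, 0.003]
wrist_force: [-13.2, -3.7, 40.1]
grip_width: 0.0292
grip_force: 73.2
```

```bash
python3 f.py wrist scene; python3 g.py | head -4
```

```text
18.5 [0.5564 0.0806 0.1132] tcp h,y,up [-19.9  -1.3  17.4] xyaw 84.50201658974063 F [-13.2  -3.7  40.1] w 0.029176929513555397
wrist 29714 underside centre h,y,up [-1.6 -1.9  2.1] bed x,z -0.3 2.6 tilt 25.2 roll 0.4 size/ang [101.4 141.1] 0.42
scene 1290 underside centre h,y,up [ 0.3 -1.8  2. ] bed x,z 1.2 1.6 tilt 25.3 roll 0.3 size/ang [ 99.1 142.9] 0.17
board h -20 3404 [-71.4  67.7]
board h 0 2926 [-71.2  68.1]
board h 20 3666 [-71.4  68.3]
board h 35 7569 [-71.1  68.2]
```

Emit:
{"api": "send_rows", "payload": {"targets": [{"delta_pos": [0.015, 0, -0.07], "yaw": 0}, {"delta_pos": [0, 0, 0], "yaw": 0}]}}

```text
time_s: 18.85
tool_pos: [0.5563, 0.0806, 0.1136]
tcp_rot: [0.003, 0.74, 0.672, 0.002]
wrist_force: [-6.6, -5.3, 23.3]
grip_width: 0.029
grip_force: 70.9
```

```bash
python3 f.py wrist scene; python3 - <<'E'
import cv2,glob
w=cv2.imread(sorted(glob.glob('pics/f_wrist*'))[-1]);s=cv2.imread(sorted(glob.glob('pics/f_scene*'))[-1])
cv2.imwrite('pics/cmp.png',cv2.hconcat([cv2.resize(w[60:460,110:530],(420,400)),cv2.resize(s[180:340,340:500],(380,400),interpolation=cv2.INTER_CUBIC)]))
E
```

```text
18.85 [0.5563 0.0806 0.1136] tcp h,y,up [-19.9  -1.2  17.9] xyaw 84.48673304629712 F [-6.6 -5.3 23.3] w 0.028961795243907466
wrist 30140 underside centre h,y,up [-1.4 -1.6  2.5] bed x,z -0.0 2.9 tilt 24.9 roll 0.5 size/ang [100.9 141.1] 0.55
scene 1295 underside centre h,y,up [ 0.1 -1.7  2.2] bed x,z 1.2 1.9 tilt 25.0 roll 0.4 size/ang [141.7  98.9] 89.96
```

View pics/cmp.png

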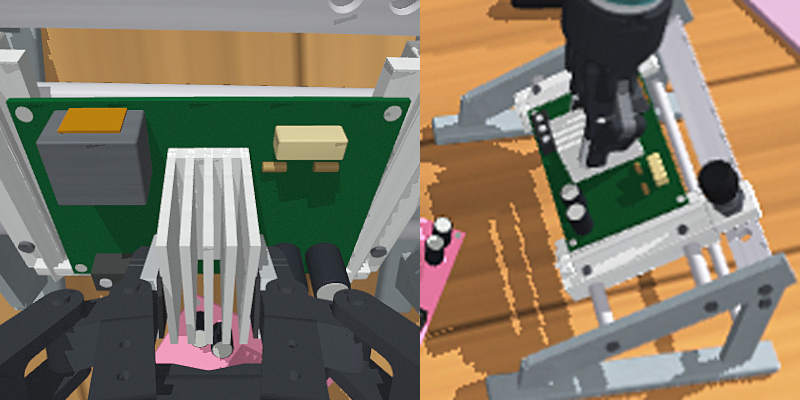

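The crop shows the right fingertip up against the black capacitor at (320,265), at 25° tilt. That locks the pivot, because the grip is too low and too close to the capacitors. I'll take the board back to its bench place, press it flat, regrip higher and farther up the heat sink, and repeat.

Emit:
{"api": "send_rows", "payload": {"targets": [{"delta_pos": [0, 0, -0.2], "yaw": 0}, {"delta_pos": [0, 0, -0.6], "yaw": 0}, {"delta_pos": [0, 0, -0.9], "yaw": 0}, {"delta_pos": [0, 0, -0.9], "yaw": 0}, {"delta_pos": [-0.3, 0.08, -0.3], "yaw": 0}, {"delta_pos": [-0.7, 0.2, 0], "yaw": 0}, {"delta_pos": [-0.9, 0.28, 0], "yaw": 0}, {"delta_pos": [-0.9, 0.28, 0], "yaw": 0}, {"delta_pos": [-0.9, 0.28, 0], "yaw": 0}, {"delta_pos": [-0.9, 0.28, 0], "yaw": 0}, {"delta_pos": [-0.9, 0.28, 0], "yaw": 0}, {"delta_pos": [-0.9, 0.28, 0], "yaw": 0}]}}

```text
time_s: 20.15
tool_pos: [0.6201, -0.2481, 0.2518]
tcp_rot: [-0.001, 0.74, 0.672, -0.0]
wrist_force: [1.0, -0.2, -3.1]
grip_width: 0.0288
grip_force: 67.5
```

Emit:
{"api": "send_rows", "payload": {"targets": [{"delta_pos": [-0.7, 0.18, 0], "yaw": 0}, {"delta_pos": [-0.33, 0.08, 0.4], "yaw": 0}, {"delta_pos": [0, 0, 0.9], "yaw": 0}, {"delta_pos": [0, 0, 0.9], "yaw": 0}, {"delta_pos": [0, 0, 0.9], "yaw": 0}, {"delta_pos": [0, 0, 0.5], "yaw": 0}, {"delta_pos": [0, 0, 0.2], "yaw": 0}, {"delta_pos": [0, 0, 0], "yaw": 0}, {"delta_pos": [0, 0, 0], "yaw": 0}]}}

```text
time_s: 21.05
tool_pos: [0.6294, -0.2995, 0.0647]
tcp_rot: [0.001, 0.74, 0.673, 0.0]
wrist_force: [0.1, -0.4, -2.3]
grip_width: 0.0289
grip_force: 67.1
```

```bash
cat > b2.py <<'E'
from h import *
a=np.radians(84.5);h=np.array([np.cos(a),np.sin(a),0]);y=np.array([-h[1],h[0],0])
s=telemetry.state();t=s['tool_pos'];print(s['time_s'],t.round(4),s['wrist_force'].round(1),s['grip_width'],s['joint_positions'].round(2))
for n in('wrist','scene'):
    c=cam(n);P=pts(c);hsv=cv2.cvtColor(c['image'],cv2.COLOR_RGB2HSV);save('b2%s_%d.png'%(n,s['time_s']*100),c['image'])
    g=(hsv[...,0]>45)&(hsv[...,0]<85)&(hsv[...,1]>100)&(np.hypot(P[...,0]-t[0],P[...,1]-t[1])<.10)&(P[...,2]<.1)
    q=P[g].astype(float);
    for _ in range(2):
        ctr=q.mean(0);nr=np.linalg.svd(q-ctr,full_matrices=False)[2][2];nr*=np.sign(nr[2]);q=q[abs((q-ctr)@nr)<.004]
    ax=np.cross(y,nr);ax/=np.linalg.norm(ax);ay=np.cross(nr,ax);r=cv2.minAreaRect(np.stack([(q-ctr)@ax,(q-ctr)@ay],-1).astype(np.float32))
    C=ctr+r[0][0]*ax+r[0][1]*ay-.003*nr
    print(n,len(q),'centre',C.round(4),'tilt',np.degrees(np.arctan2(-nr@h,nr[2])).round(1),'roll',np.degrees(np.arctan2(nr@y,nr[2])).round(1),np.round(r[1],3),round(r[2],2),'tcp-C in h,y,up mm',((t-C)@np.stack([h,y,[0,0,1]]).T*1000).round(1),'low edge z',(C-ax*.05)[2].round(4))
E
python3 b2.py
```

```text
21.05 [ 0.6294 -0.2995  0.0647] [ 0.1 -0.4 -2.3] 0.02892402611651793 [-0.54  0.52 -0.05  1.01  0.    1.13]
wrist 30541 centre [ 0.6317 -0.2814  0.0491] tilt 24.6 roll 0.2 [0.101 0.141] 0.48 tcp-C in h,y,up mm [-18.2   0.6  15.6] low edge z 0.0282
scene 1323 centre [ 0.6319 -0.2798  0.05  ] tilt 24.8 roll 0.3 [0.142 0.102] 89.94 tcp-C in h,y,up mm [-19.8   0.6  14.7] low edge z 0.029
```

Emit:
{"api": "send_rows", "payload": {"targets": [{"delta_pos": [0, 0, 0.35], "yaw": 0}, {"delta_pos": [0, 0, 0.15], "yaw": 0}, {"delta_pos": [0, 0, 0.07], "yaw": 0}, {"delta_pos": [0.08, 0, 0.045], "yaw": 0}, {"delta_pos": [0.075, 0, 0.05], "yaw": 0}, {"delta_pos": [0.07, 0, 0.05], "yaw": 0}, {"delta_pos": [0.07, 0, 0.055], "yaw": 0}, {"delta_pos": [0.06, 0, 0.06], "yaw": 0}, {"delta_pos": [0.06, 0, 0.075], "yaw": 0}, {"delta_pos": [0, 0, 0.02], "yaw": 0}, {"delta_pos": [0, 0, 0], "yaw": 0}]}}

```text
time_s: 22.25
tool_pos: [0.632, -0.2796, 0.0223]
tcp_rot: [0.003, 0.74, 0.672, -0.0]
wrist_force: [-4.0, 2.7, 13.2]
grip_width: 0.0287
grip_force: 70.2
```

```bash
python3 b2.py
```

```text
22.25 [ 0.632  -0.2796  0.0223] [-4.   2.7 13.2] 0.028704528618592542 [-0.51  0.55 -0.1   0.92 -0.    1.16]
wrist 30105 centre [ 0.6325 -0.2759  0.0039] tilt 5.1 roll 0.0 [0.141 0.101] 89.9 tcp-C in h,y,up mm [-3.7  0.1 18.4] low edge z -0.0005
scene 1439 centre [ 0.6326 -0.2737  0.0039] tilt 5.0 roll -0.1 [0.142 0.099] 89.55 tcp-C in h,y,up mm [-6.   0.  18.4] low edge z -0.0005
```

Emit:
{"api": "send_rows", "payload": {"targets": [{"delta_pos": [0.04, 0, 0.05], "yaw": 0}, {"delta_pos": [0.04, 0, 0.05], "yaw": 0}, {"delta_pos": [0, 0, 0.02], "yaw": 0}, {"delta_pos": [0, 0, 0], "yaw": 0}]}}

```text
time_s: 22.75
tool_pos: [0.6325, -0.276, 0.0178]
tcp_rot: [0.003, 0.74, 0.672, -0.0]
wrist_force: [-6.6, 2.8, 19.2]
grip_width: 0.029
grip_force: 71.8
```

```bash
python3 b2.py
```

```text
22.75 [ 0.6325 -0.276   0.0178] [-6.6  2.8 19.2] 0.02899778034079943 [-0.5   0.55 -0.1   0.91 -0.    1.16]
wrist 29132 centre [ 6.328e-01 -2.759e-01 -5.000e-04] tilt 0.0 roll 0.0 [0.141 0.101] 89.84 tcp-C in h,y,up mm [-0.1  0.3 18.3] low edge z -0.0005
scene 1475 centre [ 6.328e-01 -2.736e-01 -6.000e-04] tilt -0.1 roll 0.0 [0.1   0.141] 0.54 tcp-C in h,y,up mm [-2.4  0.1 18.4] low edge z -0.0005
```

Emit:
{"api": "send_rows", "payload": {"targets": [{"delta_pos": [0, 0, 0], "yaw": 0}, {"delta_pos": [0, 0, 0], "yaw": 0}, {"delta_pos": [0, 0, 0], "yaw": 0}, {"delta_pos": [0.05, 0, -0.1], "yaw": 0}, {"delta_pos": [0.05, 0, -0.1], "yaw": 0}, {"delta_pos": [0, 0, 0], "yaw": 0}, {"delta_pos": [0, 0, 0], "yaw": 0}], "hand": 50}}

```text
time_s: 23.55
tool_pos: [0.6313, -0.2692, 0.0214]
tcp_rot: [0.0, 0.74, 0.673, 0.0]
wrist_force: [0.9, -0.1, -0.5]
grip_width: 0.0499
grip_force: 0.0
```

```bash
python3 b2.py; python3 b2.py|head -1
```

```text
23.55 [ 0.6313 -0.2692  0.0214] [ 0.9 -0.1 -0.5] 0.04990945972816494 [-0.5   0.54 -0.1   0.92 -0.    1.17]
wrist 25273 centre [ 6.327e-01 -2.760e-01 -5.000e-04] tilt -0.0 roll 0.0 [0.141 0.101] 89.87 tcp-C in h,y,up mm [ 6.6  2.  21.9] low edge z -0.0004
scene 1448 centre [ 6.328e-01 -2.735e-01 -6.000e-04] tilt -0.0 roll -0.2 [0.1   0.141] 0.27 tcp-C in h,y,up mm [ 4.1  1.9 22. ] low edge z -0.0005
23.65 [ 0.631  -0.2692  0.021 ] [0.5 0.2 0.2] 0.049965594402168294 [-0.5   0.54 -0.1   0.92 -0.    1.17]
```

Emit:
{"api": "send_rows", "payload": {"targets": [{"delta_pos": [0, 0.035, -0.08], "yaw": 0}, {"delta_pos": [0, 0, 0], "yaw": 0}]}}

```text
time_s: 23.95
tool_pos: [0.6335, -0.2698, 0.0258]
tcp_rot: [0.001, 0.74, 0.672, 0.0]
wrist_force: [-0.1, 0.2, 0.5]
grip_width: 0.0501
grip_force: 0.0
```

Emit:
{"api": "send_rows", "payload": {"targets": [{"delta_pos": [0, 0, 0], "yaw": 0}, {"delta_pos": [0, 0, 0], "yaw": 0}, {"delta_pos": [0, 0, 0], "yaw": 0}, {"delta_pos": [0, 0, 0], "yaw": 0}, {"delta_pos": [0, 0, 0], "yaw": 0}], "hand": 20}}

```text
time_s: 24.45
tool_pos: [0.6333, -0.2696, 0.0256]
tcp_rot: [0.0, 0.74, 0.673, 0.0]
wrist_force: [1.0, -0.1, 2.3]
grip_width: 0.0294
grip_force: 61.3
```

```bash
python3 b2.py
```

```text
24.45 [ 0.6333 -0.2696  0.0256] [ 1.  -0.1  2.3] 0.029401114494540814 [-0.5   0.54 -0.1   0.93  0.    1.17]
wrist 25367 centre [ 6.331e-01 -2.758e-01 -5.000e-04] tilt -0.1 roll 0.0 [0.141 0.101] 90.0 tcp-C in h,y,up mm [ 6.1  0.4 26. ] low edge z -0.0004
scene 1489 centre [ 6.329e-01 -2.734e-01 -6.000e-04] tilt -0.1 roll 0.0 [0.142 0.099] 89.38 tcp-C in h,y,up mm [ 3.8 -0.  26.2] low edge z -0.0006
```

Emit:
{"api": "send_rows", "payload": {"targets": [{"delta_pos": [0, 0, -0.3], "yaw": 0}, {"delta_pos": [0, 0, -0.7], "yaw": 0}, {"delta_pos": [0, 0, -0.9], "yaw": 0}, {"delta_pos": [0, 0, -0.9], "yaw": 0}, {"delta_pos": [0, 0, -0.9], "yaw": 0}, {"delta_pos": [0, 0, -0.7], "yaw": 0}, {"delta_pos": [0, 0, -0.3], "yaw": 0}]}}

```text
time_s: 25.25
tool_pos: [0.6337, -0.27, 0.2649]
tcp_rot: [0.003, 0.74, 0.673, 0.001]
wrist_force: [-0.9, -0.1, -2.6]
grip_width: 0.0292
grip_force: 60.8
```

Emit:
{"api": "send_rows", "payload": {"targets": [{"delta_pos": [0.3, -0.09, 0], "yaw": 0}, {"delta_pos": [0.7, -0.2, 0], "yaw": 0}, {"delta_pos": [0.85, -0.25, 0], "yaw": 0}, {"delta_pos": [0.9, -0.26, 0], "yaw": 0}, {"delta_pos": [0.9, -0.26, 0], "yaw": 0}, {"delta_pos": [0.9, -0.26, 0], "yaw": 0}, {"delta_pos": [0.9, -0.26, 0], "yaw": 0}, {"delta_pos": [0.85, -0.25, 0], "yaw": 0}, {"delta_pos": [0.7, -0.2, 0], "yaw": 0}, {"delta_pos": [0.3, -0.19, 0], "yaw": 0}, {"delta_pos": [0, 0, 0], "yaw": 0}]}}

```text
time_s: 26.35
tool_pos: [0.5534, 0.1068, 0.2572]
tcp_rot: [-0.002, 0.739, 0.674, -0.002]
wrist_force: [-0.5, -0.7, -3.9]
grip_width: 0.0291
grip_force: 60.6
```

Emit:
{"api": "send_rows", "payload": {"targets": [{"delta_pos": [0, 0, 0.5], "yaw": 0}, {"delta_pos": [0, 0, 0.7], "yaw": 0}, {"delta_pos": [0, 0, 0.5], "yaw": 0}, {"delta_pos": [0, 0, 0.3], "yaw": 0}, {"delta_pos": [0, 0, 0], "yaw": 0}, {"delta_pos": [0, 0, 0], "yaw": 0}]}}

```text
time_s: 26.95
tool_pos: [0.5564, 0.1037, 0.1593]
tcp_rot: [-0.001, 0.74, 0.672, -0.001]
wrist_force: [-0.2, -0.0, -3.2]
grip_width: 0.0289
grip_force: 60.5
```

```bash
python3 f.py wrist scene; python3 g.py | cut -c1-60 | head -4
```

```text
26.95 [0.5564 0.1037 0.1593] tcp h,y,up [ 3.1  1.  63.5] xyaw 84.4601439224156 F [-0.2 -0.  -3.2] w 0.028907071500364916
wrist 24927 underside centre h,y,up [-3.2  0.8 37.5] bed x,z 16.0 34.1 tilt 0.0 roll -0.2 size/ang [140.8 100.5] 89.89
scene 1371 underside centre h,y,up [-1.3  0.2 38.9] bed x,z 18.3 34.3 tilt -0.0 roll 0.1 size/ang [ 99.7 144.8] 0.33
board h -20 2398 [-70.8  69.2]
board h 0 3850 [-70.5  68.8]
board h 20 2988 [-70.8  68.9]
board h 35 4563 [-70.6  68.6]
```

Emit:
{"api": "send_rows", "payload": {"targets": [{"delta_pos": [0.01, 0, 0.12], "yaw": 0}, {"delta_pos": [0, 0, 0.08], "yaw": 0}, {"delta_pos": [0, 0, 0.04], "yaw": 0}, {"delta_pos": [-0.046, 0, 0.057], "yaw": 0}, {"delta_pos": [-0.046, 0, 0.057], "yaw": 0}, {"delta_pos": [-0.046, 0, 0.057], "yaw": 0}, {"delta_pos": [-0.036, 0, 0.063], "yaw": 0}, {"delta_pos": [-0.036, 0, 0.063], "yaw": 0}, {"delta_pos": [-0.036, 0, 0.063], "yaw": 0}, {"delta_pos": [0, 0, 0], "yaw": 0}]}}

```text
time_s: 28.1
tool_pos: [0.5583, 0.0914, 0.1333]
tcp_rot: [0.003, 0.74, 0.672, 0.001]
wrist_force: [-2.9, -5.2, 9.8]
grip_width: 0.0285
grip_force: 65.0
```

```bash
python3 f.py wrist scene; python3 g.py | cut -c1-60 | head -4
```

```text
28.1 [0.5583 0.0914 0.1333] tcp h,y,up [-8.9 -2.1 37.5] xyaw 84.48180557774982 F [-2.9 -5.2  9.8] w 0.028527696568040897
wrist 26474 underside centre h,y,up [-3.5 -2.9 12.7] bed x,z 3.4 12.7 tilt 12.7 roll 0.6 size/ang [ 97.8 141. ] 0.31
scene 1373 underside centre h,y,up [-3.4 -2.5 12.4] bed x,z 3.2 12.4 tilt 12.4 roll 0.7 size/ang [ 99.6 142.5] 0.66
board h -20 3009 [-72.4  66.8]
board h 0 2705 [-72.4  67.1]
board h 20 3165 [-72.4  67.2]
board h 35 5893 [-72.1  67. ]
```

Emit:
{"api": "send_rows", "payload": {"targets": [{"delta_pos": [-0.03, -0.015, 0.065], "yaw": 0}, {"delta_pos": [-0.028, -0.015, 0.068], "yaw": 0}, {"delta_pos": [-0.025, 0, 0.07], "yaw": 0}, {"delta_pos": [-0.022, 0, 0.07], "yaw": 0}, {"delta_pos": [0, 0, 0], "yaw": 0}, {"delta_pos": [0, 0, 0], "yaw": 0}]}}

```text
time_s: 28.85
tool_pos: [0.5579, 0.0857, 0.1208]
tcp_rot: [0.004, 0.74, 0.672, 0.002]
wrist_force: [-2.0, -6.2, 12.7]
grip_width: 0.0292
grip_force: 69.0
```

```bash
python3 f.py wrist scene; python3 g.py | cut -c1-60 | head -4
```

```text
28.85 [0.5579 0.0857 0.1208] tcp h,y,up [-14.6  -2.2  25.1] xyaw 84.4685490722933 F [-2.  -6.2 12.7] w 0.02923515300114066
wrist 25983 underside centre h,y,up [-0.9 -2.9  3. ] bed x,z 0.7 3.1 tilt 24.7 roll 0.6 size/ang [100.7 140.9] 0.81
scene 1274 underside centre h,y,up [ 0.3 -2.5  2.7] bed x,z 1.6 2.2 tilt 24.8 roll 0.5 size/ang [ 99.1 142.8] 0.18
board h -20 3089 [-72.5  66.5]
board h 0 2621 [-72.4  66.9]
board h 20 3183 [-72.5  67.4]
board h 35 7005 [-72.2  67.2]
```

Emit:
{"api": "send_rows", "payload": {"targets": [{"delta_pos": [-0.02, 0, 0.055], "yaw": 0}, {"delta_pos": [-0.018, 0, 0.055], "yaw": 0}, {"delta_pos": [0, 0, 0], "yaw": 0}]}}

```text
time_s: 29.3
tool_pos: [0.5582, 0.0855, 0.1201]
tcp_rot: [0.003, 0.74, 0.673, 0.004]
wrist_force: [-10.6, -3.7, 37.8]
grip_width: 0.0292
grip_force: 72.4
```

```bash
python3 f.py wrist scene
```

```text
29.3 [0.5582 0.0855 0.1201] tcp h,y,up [-14.8  -2.6  24.3] xyaw 84.54522030969531 F [-10.6  -3.7  37.8] w 0.02916956140695258
wrist 24933 underside centre h,y,up [-2.4 -3.2  1.8] bed x,z -1.2 2.7 tilt 25.2 roll 0.5 size/ang [103.3 140.5] 0.63
scene 1274 underside centre h,y,up [ 0.4 -3.2  2.2] bed x,z 1.4 1.7 tilt 25.2 roll 0.6 size/ang [ 98.8 143.6] 0.34
```

Blocked again at exactly 25°, with the lower edge about 9 mm above the ledge. So the lower edge is sitting on top of the 9 mm stops, and the board has to go a few mm up the slope.

Emit:
{"api": "send_rows", "payload": {"targets": [{"delta_pos": [0.02, 0, -0.1], "yaw": 0}, {"delta_pos": [0.05, -0.01, -0.06], "yaw": 0}, {"delta_pos": [0.05, -0.01, -0.05], "yaw": 0}, {"delta_pos": [0.02, 0, -0.02], "yaw": 0}, {"delta_pos": [0, 0, 0], "yaw": 0}]}}

```text
time_s: 29.9
tool_pos: [0.5553, 0.0904, 0.1237]
tcp_rot: [0.003, 0.741, 0.672, -0.001]
wrist_force: [0.5, -7.6, 3.8]
grip_width: 0.0289
grip_force: 67.7
```

```bash
python3 f.py wrist scene; python3 g.py | cut -c1-60 | head -4
```

```text
29.9 [0.5553 0.0904 0.1237] tcp h,y,up [-10.3   0.8  27.9] xyaw 84.36908203665294 F [ 0.5 -7.6  3.8] w 0.028889873420308073
wrist 26423 underside centre h,y,up [2.5 0.1 5.4] bed x,z 4.9 3.4 tilt 24.3 roll 0.5 size/ang [102.  140.8] 0.13
scene 1296 underside centre h,y,up [ 4.6 -0.4  5.4] bed x,z 6.7 2.4 tilt 24.5 roll 0.6 size/ang [ 98.8 143. ] 0.14
board h -20 2774 [-69.4  69.7]
board h 0 2564 [-69.7  70. ]
board h 20 2373 [-69.5  70.1]
board h 35 6242 [-69.5  70. ]
```

Emit:
{"api": "send_rows", "payload": {"targets": [{"delta_pos": [-0.015, 0.005, 0.06], "yaw": 0}, {"delta_pos": [-0.015, 0.005, 0.06], "yaw": 0}, {"delta_pos": [-0.01, 0, 0.05], "yaw": 0}, {"delta_pos": [0, 0, 0], "yaw": 0}, {"delta_pos": [0, 0, 0], "yaw": 0}]}}

```text
time_s: 30.55
tool_pos: [0.5553, 0.0886, 0.1177]
tcp_rot: [0.003, 0.741, 0.672, -0.0]
wrist_force: [-5.7, -8.2, 19.2]
grip_width: 0.0291
grip_force: 72.1
```

```bash
python3 f.py wrist scene
```

```text
30.55 [0.5553 0.0886 0.1177] tcp h,y,up [-12.    0.6  22. ] xyaw 84.43013343079363 F [-5.7 -8.2 19.2] w 0.029087803588788003
wrist 25602 underside centre h,y,up [5.5 0.1 1.9] bed x,z 5.7 -1.1 tilt 29.8 roll 0.6 size/ang [ 99.8 140.7] 0.03
scene 1231 underside centre h,y,up [ 6.8 -0.2  1.3] bed x,z 6.5 -2.3 tilt 29.8 roll 0.7 size/ang [142.1  99.8] 89.59
```

Flat at 29.8° on both ledges. Now I slide it down to the stops.

Emit:
{"api": "send_rows", "payload": {"targets": [{"delta_pos": [0, 0, -0.06], "yaw": 0}, {"delta_pos": [-0.035, 0, 0.02], "yaw": 0}, {"delta_pos": [-0.035, 0, 0.02], "yaw": 0}, {"delta_pos": [-0.035, 0, 0.02], "yaw": 0}, {"delta_pos": [-0.03, 0, 0.016], "yaw": 0}, {"delta_pos": [0, 0, 0], "yaw": 0}, {"delta_pos": [0, 0, 0], "yaw": 0}]}}

```text
time_s: 31.35
tool_pos: [0.5556, 0.0853, 0.1158]
tcp_rot: [0.001, 0.74, 0.673, 0.003]
wrist_force: [-0.5, 0.7, 11.4]
grip_width: 0.0292
grip_force: 71.1
```

```bash
python3 f.py wrist scene
```

```text
31.35 [0.5556 0.0853 0.1158] tcp h,y,up [-15.3   0.   20. ] xyaw 84.52845281450635 F [-0.5  0.7 11.4] w 0.029167404755338147
wrist 25460 underside centre h,y,up [ 2.1 -0.8 -0.1] bed x,z 1.8 -1.1 tilt 29.8 roll 0.6 size/ang [ 99.9 140.7] 0.22
scene 1201 underside centre h,y,up [ 3.5 -0.8 -0.7] bed x,z 2.7 -2.3 tilt 30.2 roll 0.7 size/ang [142.1  99.3] 89.81
```

Emit:
{"api": "send_rows", "payload": {"targets": [{"delta_pos": [-0.03, 0, 0.013], "yaw": 0}, {"delta_pos": [-0.03, 0, 0.013], "yaw": 0}, {"delta_pos": [0, 0, 0], "yaw": 0}, {"delta_pos": [0, 0, 0], "yaw": 0}]}}

```text
time_s: 31.85
tool_pos: [0.5559, 0.0848, 0.1156]
tcp_rot: [-0.001, 0.74, 0.672, 0.005]
wrist_force: [-1.3, 9.0, 17.0]
grip_width: 0.0288
grip_force: 71.7
```

```bash
python3 f.py wrist scene
```

```text
31.85 [0.5559 0.0848 0.1156] tcp h,y,up [-15.8  -0.3  19.9] xyaw 84.50842821087718 F [-1.3  9.  17. ] w 0.028832405445197624
wrist 26236 underside centre h,y,up [ 1.2 -1.  -0.4] bed x,z 0.9 -1.0 tilt 29.9 roll 0.7 size/ang [141.  100.8] 89.96
scene 1208 underside centre h,y,up [ 2.9 -2.1 -0.9] bed x,z 2.1 -2.2 tilt 30.1 roll 0.9 size/ang [141.2  99.4] 89.48
```

Emit:
{"api": "send_rows", "payload": {"targets": [{"delta_pos": [0.03, 0, -0.04], "yaw": 0}, {"delta_pos": [0, 0, -0.02], "yaw": 0}, {"delta_pos": [0, 0, 0], "yaw": 0}]}}

```text
time_s: 32.25
tool_pos: [0.5556, 0.0851, 0.1159]
tcp_rot: [-0.0, 0.74, 0.673, 0.004]
wrist_force: [2.7, 5.4, 2.1]
grip_width: 0.0292
grip_force: 69.9
```

```bash
python3 f.py wrist
```

```text
32.25 [0.5556 0.0851 0.1159] tcp h,y,up [-15.5   0.   20.2] xyaw 84.55809355214299 F [2.7 5.4 2.1] w 0.029249316785827945
wrist 24571 underside centre h,y,up [ 6.1 -0.5  2.4] bed x,z 6.5 -0.9 tilt 30.1 roll 0.6 size/ang [ 90.6 140.8] 0.12
```

Emit:
{"api": "send_rows", "payload": {"targets": [{"delta_pos": [0, 0, 0], "yaw": 0}, {"delta_pos": [0, 0, 0], "yaw": 0}, {"delta_pos": [0, 0, 0], "yaw": 0}, {"delta_pos": [0, 0, 0], "yaw": 0}], "hand": 50}}

```text
time_s: 32.7
tool_pos: [0.5525, 0.0825, 0.1143]
tcp_rot: [-0.0, 0.74, 0.672, -0.001]
wrist_force: [-0.7, -0.3, 0.7]
grip_width: 0.0498
grip_force: 0.0
```

Emit:
{"api": "send_rows", "payload": {"targets": [{"delta_pos": [0, 0, -0.1], "yaw": 0}, {"delta_pos": [0, 0, -0.3], "yaw": 0}, {"delta_pos": [0, 0, -0.6], "yaw": 0}, {"delta_pos": [0, 0, -0.9], "yaw": 0}, {"delta_pos": [0, 0, -0.9], "yaw": 0}, {"delta_pos": [0, 0, 0], "yaw": 0}, {"delta_pos": [0, 0, 0], "yaw": 0}, {"delta_pos": [0, 0, 0], "yaw": 0}]}}

```text
time_s: 33.5
tool_pos: [0.5523, 0.0825, 0.254]
tcp_rot: [-0.001, 0.74, 0.672, -0.001]
wrist_force: [-0.7, -0.4, 0.5]
grip_width: 0.05
grip_force: 0.0
```

```bash
python3 f.py wrist scene top; python3 g.py | cut -c1-400; python3 k2.py | head -2; python3 - <<'E'
import cv2
w=cv2.imread('pics/w3.png');import glob
s=cv2.imread(max(glob.glob('pics/f_scene*'),key=lambda p:int(p.split('_')[-1][:-4])))
cv2.imwrite('pics/end.png',cv2.hconcat([cv2.resize(w[80:400,120:520],(400,320)),cv2.resize(s[160:352,320:560],(400,320))]))
E
```

```text
33.5 [0.5523 0.0825 0.254 ] tcp h,y,up [-18.3   3.1 158.2] xyaw 84.52051842905853 F [-0.7 -0.4  0.5] w 0.050027005464619995
wrist 3442 underside centre h,y,up [15.1  0.4  7.7] bed x,z 16.9 -0.9 tilt 31.0 roll 0.5 size/ang [ 61.1 141.6] 4.66
scene 1359 underside centre h,y,up [ 2.7 -0.5 -1. ] bed x,z 1.9 -2.2 tilt 30.0 roll 0.6 size/ang [142.8  99.8] 89.09
top 317 underside centre h,y,up [-7.4  2.6 -5.6] bed x,z -9.2 -1.2 tilt 41.4 roll 1.2 size/ang [134.   24.1] 87.74
board h -20 523 [-69.7  68.8]
board h 0 1098 [-69.9  69.2]
board h 20 1070 [-70.2  69.1]
board h 35 1977 [-70.1  69. ]
30 1 131 [(np.float64(69.2), np.float64(1.2)), (np.float64(71.3), np.float64(-1.0)), (np.float64(72.4), np.float64(-2.4)), (np.float64(73.0), np.float64(2.8)), (np.float64(73.3), np.float64(0.4)), (np.float64(74.1), np.float64(3.5)), (np.float64(74.9), np.float64(3.9)), (np.float64(75.6), np.float64(5.3)), (np.float64(76.5), np.float64(6.3)), (np.float64(77.2), np.float64(6.3)), (np.float64(78.2),
30 -1 131 [(np.float64(-81.8), np.float64(7.8)), (np.float64(-79.9), np.float64(9.3)), (np.float64(-79.0), 
[... 2173 characters left out ...]
(np.float64(73.5), np.float64(2.7)), (np.float64(75.1), np.float64(5.5)), (np.float64(76.8), np.float64(6.2)), (np.float64(78
56 -1 320 [(np.float64(-82.5), np.float64(1.5)), (np.float64(-80.1), np.float64(9.5)), (np.float64(-78.8), np.float64(9.2)), (np.float64(-77.5), np.float64(8.2)), (np.float64(-76.1), np.float64(6.5)), (np.float64(-74.5), np.float64(1.2)), (np.float64(-73.7), np.float64(-1.3)), (np.float64(-71.7), np.float64(-2.4)), (np.float64(-69.6), np.float64(-1.9)), (np.float64(-67.8), np.float64(-1.1)), (np.f
33.7 [0.552  0.0826 0.2532]
2340 top z (home 46) 46.29475138748844 disc [ 66.4 -99.   42.3] [ 92.4 -72.1  47.6] ((79.00707244873047, -85.53272247314453), 13.508035659790039)
```

View pics/end.png

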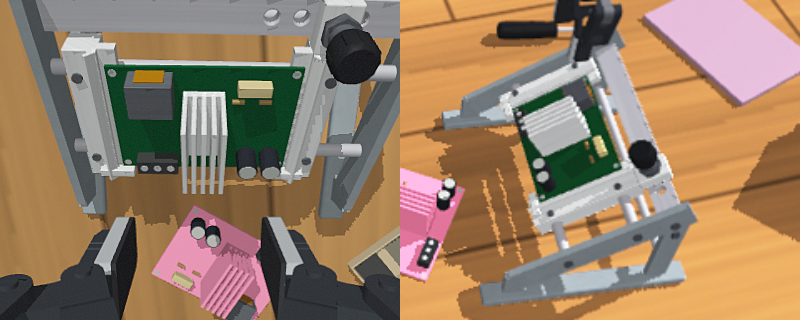

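The last view shows the board flat between both lips, with its lower edge on the stops (at (125,172) and (290,172)). The knob is down at its home height, and the gripper is clear and open.

```bash
python3 -c "
from cell import ticket;print(ticket.job_done())"
```

```text
the job is handed in; nothing more can be done
None
```

The job is handed in: the jaw is pinned in the 0.040 hole and the power board lies flat on both ledges against the stops, heat sink up. On the first try the lower edge caught on the stops, so I set the board back on the bench and regripped it; the robot clock stood at about 34 s.

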